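Rock a horn antenna on its pine support until its angle gauge reads the set elevation

TASK

Ready the horn antenna for the next sweep: pick it up and set the middle of its foot rail gently down on the rounded top of the pine support, level and square across it, then rock it nose-up on the timber until the swinging black needle of its angle gauge settles on the red marker. Finish while holding it there, the rail still resting on the support and the needle at rest on the marker; do not shift the support or disturb the other things on the bench.

Things in the scene. Friction and masses are not known exactly. Their poses are not given: they have to be found in the camera images.
- horn: Aluminium horn antenna, x -106 to +97, 96 wide, 121 tall, 0.45 to 0.7 kg, centre of mass about 10 behind the origin (-x). Origin: middle of the underside of its foot rail (black bar 130 long in x, 36 wide in y, 10 thick). x is the boresight (towards the wide mouth, the nose), z up. Starts standing on its rail. Under the handle a flange 68 wide (x -20 to -10) reaches up to z 71.
- horn_handle (a point): Middle of the horn's black ribbed top handle, the part to grip: a bar 94 long (x), 24 wide (y), 26 tall (z 95 to 121), carried on two posts at x -34 and x +30, open between them. This point is 108 above the rail's underside, above the origin.
- needle (a joint): Angle of the gauge's freely swinging black weighted needle against the gauge's case, rad. It stays plumb with its tip up, so it reads 0 with the horn level and equals the horn's elevation: positive when the nose (horn +x) is tipped up. It swings for about half a second after a movement. It can be read while the horn is held.
- marker (a joint): Angle at which the gauge's red marker is set, rad, on the needle's scale (same sign): the elevation wanted, 0.17 to 0.33, different each time. It is stiff and stays put.
- needle_tip (a point): Tip of the black needle, 39 above its pivot, in front of the white dial; z along the needle.
- marker_tip (a point): Point on the red marker (6 wide, at the rim of the dial) 39 from the needle's pivot; z runs from the pivot to the marker.
- support: Loose pine support, 0.55 kg: joist offcut 145 (x) by 120 (y) by 45 thick lying flat, with an upright stud stub on it, 60 (x) by 46 (y), whose top is unevenly rounded. Origin: middle of the underside; z up. The rail goes across the top along the support's x, either way round; the top's ridge runs along the support's y, 46 long.
- support_crown (a point): Middle of the highest line of the rounded top: 6 towards the support's +x from its middle and 105 above the bench. Around it the top is a cylinder of radius 24 along the support's y, on which the rail can roll to 0.38 rad either way.
- attenuator: Bystander: brass coaxial attenuator standing on end, 34 diameter, 80 tall; origin at its underside.
- adapter: Bystander: steel and brass coax elbow adapter, 28 square, 52 tall; origin at its underside.
- charger: Bystander: white plug-in charger lying, 75 by 46 by 28; origin at its underside.
- multimeter: Bystander: yellow handheld multimeter lying, 180 by 85 by 40; origin at its underside.
- mug: Bystander: blue mug, 80 diameter, 92 tall; origin at its underside.
- spanner: Bystander: steel spanner lying, 180 long, 8 thick; origin at its middle.
- screwdriver: Bystander: orange-handled screwdriver lying, 200 long, 26 thick; origin at its middle.
- gauge_centre (a point): Centre of the front of the round pendulum angle gauge (92 diameter, 18 thick, white dial) on the horn's -y side: at x -60, y -37, z 60 of the horn. Dial, needle and marker are seen from the horn's -y side.
Mind the look-alikes: they are no part of the job. Several things have the shape of the horn; the one meant has the colours described above. Of the things that look like the support, the larger one is meant.

How it is judged:
By the outcome, as a careful person would: the job done as asked, in the order asked, and still so for the second after the job is handed in, while the arm keeps its last pose, push and grip.
It also fails if it takes over 61 s, if anything falls off the work surface, if the arm or the gripper's body presses on something with over 40 N, if the wrist force passes 120 N, or if a joint passes its speed limit or range.

ROBOT

A 6-joint arm with a two-finger parallel gripper is mounted at the origin on the work surface. World frame = base frame: x ahead of the robot, y to its left, z up, the work surface at z = 0. Lengths are in m, angles in rad, forces in N, time in s.
With the tool pointing down it reaches from about 0.375 to 0.975 m from the base axis. Payload 3.8 kg.
Tool frame: the origin (TCP) lies midway between the tips of the shut fingers; the grasp point (between the pads) lies 19 mm behind it; z points along the fingers, y is the line along which they close (so a half turn about z gives the same grasp; the last joint's range is limited). The gripper opens to 85 mm and grips with 20 to 120 N. Pads are 22 mm wide; open, the fingers measure 114 mm over their backs; the gripper's body (76 mm by 85 mm) begins 54 mm behind the grasp point. The pads swing forward as they close: fully open they stand 13 mm farther back than shut.
Start: joints at [-1.318, 0.264, 1.604, -0, 1.274, -0.037], TCP at [0.193, -0.647, 0.231] pointing down, gripper open.
Joint ranges: [-2.63, 2.63], [-0.94, 2.18], [0.31, 2.57], [-1.31, 4.45], [0, 2.66], [-2.55, 2.55]. Speed limits (rad/s): [2.57, 2.57, 3.14, 3.14, 3.14, 3.14].

INTERFACE

Orientations are given as a rotation vector (axis times angle).
In Python, from plant import robot, grab_frame gives the robot as it stands.
- The arm moves only by the shell command python3 -m pendant 'ROWS' [FORCE]. ROWS is JSON, a list of rows, each an object with "linear": the shift along the world's x, y, z in m, a list of three; "roll": the turn about the world's z in rad; "fingers": the finger opening in m, from 0 to 0.0854. In form: [{"linear": [dx, dy, dz], "roll": roll, "fingers": fingers}, ...]. A call has 1 to 20 rows; each row shifts and turns the commanded pose from where the row before left it; what a row does not reach is not made up. A row lasts 1/10 s, in which the tool goes at most 50 mm and 8.59 degrees, less where a joint would pass 70% of its speed; a pose out of reach is approached as far as the arm can. A call with a gripper value outside its range is refused whole. The fingers move at their own pace and stop on an object; FORCE is the grip in N (left out, the last holds). Time passes only in rows, so rows that do not move let the fingers close. It gives the time, the measured TCP pose, the force, the opening and the grip force at its end, in the units of the state.
- robot.observe(): the state, without advancing time (a new reading comes with each control period).
- grab_frame(name): name is "side" or "top"; returns a dict with "image" (480x640x3 uint8, red, green, blue), "vertical_fov" (degrees; the focal length in pixels is half the picture's height over the tangent of half this angle, whatever the lens; pixels are square), "cx", "cy" (the principal point, pixels), "D" ([k1, k2, p1, p2, k3] as OpenCV has them; the pictures are not rectified), "position" and "orientation" of the camera in the world. Camera axes: x right, y down, z forward; pixel columns grow to the right and rows downward; lengths in m; the calibration is good to about 2 mm. A picture is of the moment at which its call begins. There is no depth.
- robot.hand_in(): hands the job in; it is judged then, once.
The state is a dict: "t": time; "qpos": joint angles; "dq": joint speeds; "effort": joint torques, N m; "ee_pos": TCP position; "ee_rot": TCP orientation; "ft_force": force on the tool from outside, world axes, zero at the start; "torque": the same for the moment, N m; "grip_width": finger opening in m; "gripper_force": force on a finger pad.
Only numpy, scipy, OpenCV 4.12 (cv2) and the standard library are available. Lean on these libraries where they do the work, as an engineer would, in place of code of your own. Each camera call takes 0.05 s, during which the arm holds its last target. There are 200 camera calls.

## Working session

There is one attempt and no reset: what is moved stays moved. The work goes in short steps, Python scripts to look and compute and a shell command to move; the robot and the scene stay as the last step left them, time stands still between calls to the robot, and variables do not carry over. Pictures are saved under pics/ and viewed, at most 10 in all, crops included, and the job is handed in when it is done.

```bash
ls; mkdir -p pics
cat > h.py <<'E'
import numpy as np, cv2
from scipy.spatial.transform import Rotation as R
from plant import robot, grab_frame
def K(f):
    h=f["image"].shape[0]; fl=h/2/np.tan(np.radians(f["vertical_fov"])/2)
    return np.array([[fl,0,f["cx"]],[0,fl,f["cy"]],[0,0,1]])
def Rm(f):
    o=np.array(f["orientation"],float)
    return o if o.shape==(3,3) else R.from_rotvec(o).as_matrix()
def ray(f,uv):
    p=cv2.undistortPoints(np.array([[uv]],float),K(f),np.array(f["D"],float))[0,0]
    return np.array(f["position"],float),Rm(f)@np.array([p[0],p[1],1])
def onz(f,uv,z):
    o,d=ray(f,uv); return o+d*(z-o[2])/d[2]
def proj(f,P):
    r=Rm(f).T; t=-r@np.array(f["position"],float)
    return cv2.projectPoints(np.array(P,float).reshape(-1,1,3),cv2.Rodrigues(r)[0],t,K(f),np.array(f["D"],float))[0][:,0]
def two(f,a,g,b):
    o1,d1=ray(f,a);o2,d2=ray(g,b)
    s=np.linalg.lstsq(np.c_[d1,-d2],o2-o1,rcond=None)[0]
    p,q=o1+s[0]*d1,o2+s[1]*d2
    return (p+q)/2,np.linalg.norm(p-q)
def save(f,n,box=None,sc=1):
    im=f["image"][:,:,::-1]
    if box: im=im[box[1]:box[3],box[0]:box[2]]
    cv2.imwrite("pics/"+n,cv2.resize(im,None,fx=sc,fy=sc,interpolation=cv2.INTER_CUBIC))
E
python3 - <<'E'
from h import *
import pickle
for n in("side","top"):
    f=grab_frame(n); save(f,n+"0.png"); pickle.dump(f,open(n+"0.pkl","wb"))
    print(n,f["position"],f["orientation"],f["vertical_fov"],f["cx"],f["cy"],f["D"])
print(robot.observe())
E
```

```text
pics
side [-0.12283817  0.78492993  0.70250561] [-0.82039224  2.31649265 -1.34179694] 50.511953004587106 319.2783292842074 240.81599169955294 [0.0488873 0.        0.        0.        0.       ]
top [ 0.2202795  -0.04256211  1.7245493 ] [-2.1259068   2.11748692 -0.20010194] 44.58834988240739 316.1302287391035 240.96988473315108 [-0.14998251  0.          0.          0.          0.        ]
{'t': 0.1, 'qpos': array([-1.31788858e+00,  2.64714262e-01,  1.60525889e+00,  1.65804884e-05,
        1.27371095e+00, -3.68885979e-02]), 'dq': array([-0.00174586, -0.00074563, -0.00177753,  0.00152017, -0.00211354,
       -0.00076363]), 'effort': array([ 7.42987668e-04, -5.16704392e+01, -3.68589842e+01, -8.38485334e-05,
        6.21698942e-03, -2.02270934e-05]), 'ee_pos': array([ 0.19272807, -0.64619735,  0.23005039]), 'ee_rot': array([-3.10661261e+00, -4.53311773e-01,  3.29179261e-04]), 'ft_force': array([ 0.48582091, -1.27470268, -0.64645077]), 'torque': array([-0.02016507, -0.02325751, -0.01402214]), 'gripper_force': 0.0, 'grip_width': 0.0849516804466003}
```

View pics/side0.png

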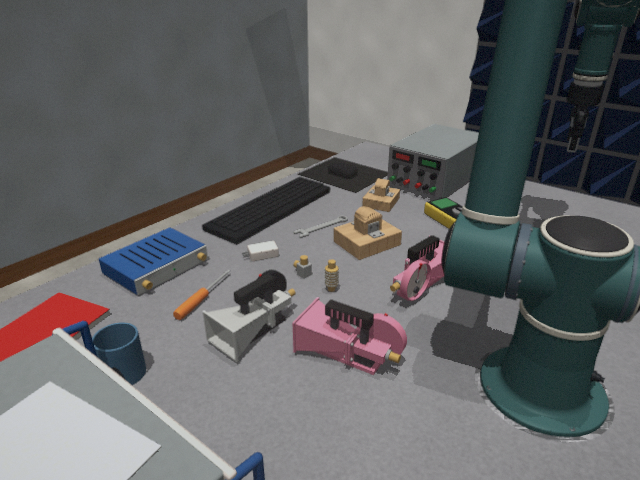

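View pics/top0.png

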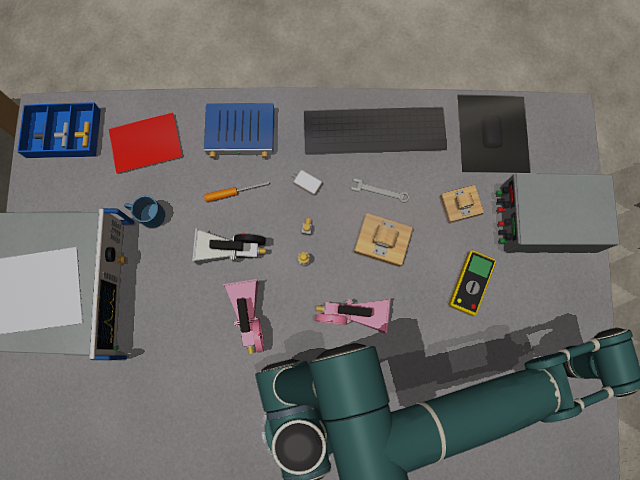

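The aluminium horn is grey-white at top (230,245) and side (250,310). The two pink horns at top (243,315) and (355,312) are look-alikes. The larger support is at top (383,240) and side (367,235), and the smaller one at top (462,204) is a decoy. I'll check the choice in one close crop mosaic.

Run:
```python
from h import *
import pickle
s=pickle.load(open("side0.pkl","rb"));t=pickle.load(open("top0.pkl","rb"))
def c(f,x,y,w=100,h=75): return cv2.resize(f["image"][y:y+h,x:x+w,::-1],(400,300),interpolation=cv2.INTER_CUBIC)
cv2.imwrite("pics/m1.png",np.vstack([np.hstack([c(t,185,208),c(t,333,202)]),np.hstack([c(s,200,262,),c(s,320,195)])]))
for uv,z in(((383,240),.045),((383,234),.105),((462,204),.03),((236,245),.12)): print(uv,onz(t,uv,z))
```

```text
(383, 240) [ 0.54542373 -0.23588193  0.045     ]
(383, 234) [ 0.55109663 -0.22928203  0.105     ]
(462, 204) [ 0.65980057 -0.47926345  0.03      ]
(236, 245) [0.51506801 0.18373267 0.12      ]
```

View pics/m1.png

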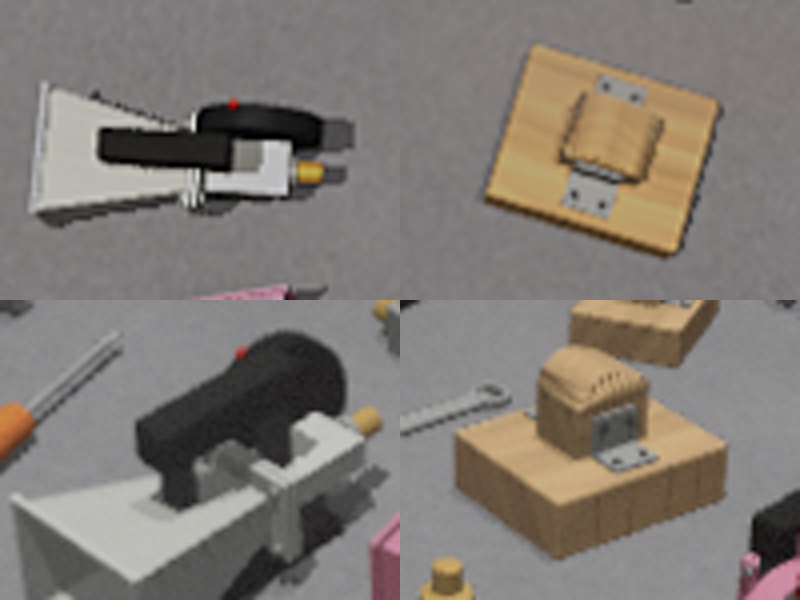

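The top view confirms the light aluminium horn, with black handle and red marker, and the larger support. The horn's nose points left in the image (+y) and the dial faces away from the side camera. I'll turn it around with a regrasp, so that the dial faces that camera. Next I measure the edges with masks.

Run:
```python
from h import *
import pickle
s=pickle.load(open("side0.pkl","rb"));t=pickle.load(open("top0.pkl","rb"))
im=t["image"]; hsv=cv2.cvtColor(im,cv2.COLOR_RGB2HSV)
# handle: dark pixels left of col 233 (gauge begins there)
m=(im.max(2)<60).astype(np.uint8); 
box=np.zeros_like(m); box[236:254,205:246]=1
m1=m*box
# separate: rows per column
for c in range(207,247,3):
    r=np.where(m1[:,c])[0]; print(c,r.min() if len(r) else None,r.max() if len(r) else None, im[243:252,c].max(1))
# support wood
w=((hsv[...,0]>8)&(hsv[...,0]<25)&(hsv[...,1]>70)).astype(np.uint8); b=np.zeros_like(w); b[205:275,345:420]=1; w*=b
cs,_=cv2.findContours(w,cv2.RETR_EXTERNAL,cv2.CHAIN_APPROX_NONE); c=max(cs,key=cv2.contourArea)
ap=cv2.approxPolyDP(c,4,True)[:,0]; print("support poly",ap.tolist())
for p in ap: print(p,onz(t,p.astype(float),.045)[:2],onz(t,p.astype(float),0)[:2])
mu=cv2.minAreaRect(np.array([onz(t,p.astype(float),.045)[:2] for p in c[:,0]],np.float32)); print(mu)
# red marker
for n,f,bx in(("top",t,(225,225,255,250)),("side",s,(250,340,270,300))):
    i=f["image"].astype(int); r=(i[...,0]>i[...,1]+60)&(i[...,0]>i[...,2]+60); 
    ys,xs=np.where(r); k=(xs>bx[0])&(xs<bx[2])&(ys>215)&(ys<290); print(n,list(zip(xs[k],ys[k])))
# bystanders near
for uv in((304,258),(307,226),(243,285),(225,282),(258,282),(235,190)): print(uv,onz(t,uv,.06)[:2])
```

```text
207 None None [187 188 190 189 187 188 187 186 186]
210 240 247 [ 30  25  25  19  21 120 180 191 186]
213 240 248 [ 36  39  37  36  14  25 143 186 189]
216 240 248 [ 37  38  39  38  24   0 143 187 190]
219 240 248 [ 34  35  38  37  30   2 106 180 192]
222 241 249 [ 35  36  37  39  35  12  43 172 196]
225 241 249 [ 35  37  37  40  36  15  25 141 183]
228 241 249 [ 36  36  35  36  35  17   5 141 184]
231 240 249 [ 37  34  36  38  37  19   6 118 171]
234 237 249 [ 36  36  35  37  39  23   0 164 205]
237 236 250 [ 37  36  37  38  36  33   9  46 175]
240 236 250 [ 38  35  35  39  39  37  13   0 163]
243 236 242 [ 77  87  78  87  92  91  98  97 175]
246 None None [106 133 128 128 127 124 122 116 171]
support poly [[366, 213], [354, 252], [401, 265], [412, 227]]
[366 213] [ 0.62642192 -0.18700897] [ 0.63730365 -0.19087912]
[354 252] [ 0.50948795 -0.15054659] [ 0.51723669 -0.15343981]
[401 265] [ 0.4715784 -0.287216 ] [ 0.47831143 -0.29377098]
[412 227] [ 0.58478348 -0.32244188] [ 0.5945496  -0.32994067]
((0.547204852104187, -0.23659558594226837), (0.14663320779800415, 0.1258590966463089), 72.48877716064453)
top [(np.int64(242), np.int64(233)), (np.int64(243), np.int64(233)), (np.int64(242), np.int64(234)), (np.int64(243), np.int64(234)), (np.int64(244), np.int64(234))]
side [(np.int64(259), np.int64(274)), (np.int64(260), np.int64(274)), (np.int64(259), np.int64(275)), (np.int64(260), np.int64(275))]
(304, 258) [ 0.48882655 -0.00540039]
(307, 226) [ 0.58314629 -0.01338465]
(243, 285) [0.40971087 0.16875869]
(225, 282) [0.41799274 0.22090588]
(258, 282) [0.41862746 0.12583796]
(235, 190) [0.69140722 0.20037595]
```

Run:
```python
from h import *
import pickle
t=pickle.load(open("top0.pkl","rb"));s=pickle.load(open("side0.pkl","rb"))
a=onz(t,(209.0,243.2),.121);b=onz(t,(241.8,245.7),.121)
d=a-b; print("handle",a,b,np.linalg.norm(d),"az",np.degrees(np.arctan2(d[1],d[0])),"mid",(a+b)/2)
ap=[[366,213],[354,252],[401,265],[412,227]]
P=np.array([onz(t,np.array(p,float),.045)[:2] for p in ap])
for u,v in((0,3),(1,2)): e=P[v]-P[u]; print("sup x az",np.degrees(np.arctan2(e[1],e[0])),np.linalg.norm(e))
# project horn
h=(a+b)/2; az=np.arctan2(d[1],d[0]); x=np.array([np.cos(az),np.sin(az),0]);y=np.array([-x[1],x[0],0])
W=lambda p:np.array([h[0],h[1],0])+x*p[0]+y*p[1]+np.array([0,0,p[2]])
Q=[W(p) for p in((.097,.048,.096),(.097,-.048,.096),(-.060,-.037,.106),(.047,.012,.121),(.047,-.012,.121),(-.047,0,.121),(.047,0,.095))]
print(proj(t,Q).round(1).tolist());print(proj(s,Q).round(1).tolist())
print("marker",two(t,(242.8,233.6),s,(259.5,274.5)))
```

```text
handle [0.51968828 0.25990305 0.121     ] [0.51296542 0.16724939 0.121     ] 0.0928972422105354 az 85.84994325635756 mid [0.51632685 0.21357622 0.121     ]
sup x az -107.0898872267587 0.14168920821584277
sup x az -105.50302610573245 0.1418296869457635
[[191.2, 260.1], [195.1, 227.1], [248.5, 234.2], [208.3, 247.4], [209.3, 239.0], [242.0, 245.7], [210.5, 244.9]]
[[231.0, 326.3], [200.5, 305.0], [264.2, 270.7], [238.8, 295.8], [231.1, 290.9], [270.9, 273.8], [236.1, 304.1]]
marker (array([0.54968146, 0.16664924, 0.10432835]), np.float64(0.0028871661625604586))
```

```bash
python3 -m pendant '[{"linear":[0.016,0.043,0],"roll":0.06,"fingers":0.07},{"linear":[0.016,0.043,0],"roll":0.06,"fingers":0.07},{"linear":[0.016,0.043,0],"roll":0.06,"fingers":0.07},{"linear":[0.016,0.043,0],"roll":0.06,"fingers":0.07},{"linear":[0.016,0.043,0],"roll":0.06,"fingers":0.07},{"linear":[0.016,0.043,0],"roll":0.06,"fingers":0.07},{"linear":[0.016,0.043,0],"roll":0.06,"fingers":0.07},{"linear":[0.016,0.043,0],"roll":0.06,"fingers":0.07},{"linear":[0.016,0.043,0],"roll":0.06,"fingers":0.07},{"linear":[0.016,0.043,0],"roll":0.06,"fingers":0.07},{"linear":[0.016,0.043,0],"roll":0.06,"fingers":0.07},{"linear":[0.016,0.043,0],"roll":0.06,"fingers":0.07},{"linear":[0.016,0.043,0],"roll":0.06,"fingers":0.07},{"linear":[0.016,0.043,0],"roll":0.06,"fingers":0.07},{"linear":[0.016,0.043,0],"roll":0.06,"fingers":0.07},{"linear":[0.016,0.043,0],"roll":0.06,"fingers":0.07},{"linear":[0.016,0.043,0],"roll":0.06,"fingers":0.07},{"linear":[0.016,0.043,0],"roll":0.06,"fingers":0.07},{"linear":[0.016,0.043,0],"roll":0.06,"fingers":0.07},{"linear":[0.016,0.043,0],"roll":0.06,"fingers":0.07}]' 30
cat >> h.py <<'E'
def st():
    o=robot.observe(); M=R.from_rotvec(o["ee_rot"]).as_matrix()
    print("t",round(o["t"],2),"pos",o["ee_pos"].round(4),"psi",np.degrees(np.arctan2(M[1,1],M[0,1])).round(2),"zax",M[:,2].round(3),"q1,q6",np.degrees(o["qpos"][[0,5]]).round(1),"F",o["ft_force"].round(1),"T",o["torque"].round(2),"w",round(o["grip_width"],4),"gf",round(o["gripper_force"],1))
    return o
E
python3 -c "from h import *;st()"
```

```text
t: 2.1
ee_pos: [0.5128, 0.215, 0.2308]
ee_rot: [-2.306, -2.133, 0.001]
ft_force: [1.3, -0.5, 0.2]
grip_width: 0.0701
gripper_force: 0.0
t 2.1 pos [0.5128 0.215  0.2308] psi -4.47 zax [-0.001 -0.    -1.   ] q1,q6 [20.2 24.7] F [ 1.3 -0.5  0.2] T [ 0.04  0.01 -0.05] w 0.0701 gf 0.0
```

```bash
python3 -m pendant '[{"linear":[0.0035,-0.001,-0.03],"roll":0.008,"fingers":0.07},{"linear":[0,0,-0.03],"roll":0,"fingers":0.07},{"linear":[0,0,-0.02],"roll":0,"fingers":0.07},{"linear":[0,0,0],"roll":0,"fingers":0.07},{"linear":[0,0,0],"roll":0,"fingers":0.07}]'
python3 - <<'E'
from h import *
st(); f=grab_frame("side"); save(f,"s1.png",(150,180,350,330),4)
E
```

```text
t: 2.6
ee_pos: [0.516, 0.212, 0.151]
ee_rot: [-2.301, -2.138, 0.002]
ft_force: [0.7, -0.4, 0.3]
grip_width: 0.0703
gripper_force: 0.0
t 2.6 pos [0.516 0.212 0.151] psi -4.19 zax [-0.001 -0.    -1.   ] q1,q6 [19.8 24. ] F [ 0.7 -0.4  0.3] T [ 0.01 -0.01  0.05] w 0.0703 gf 0.0
```

View pics/s1.png

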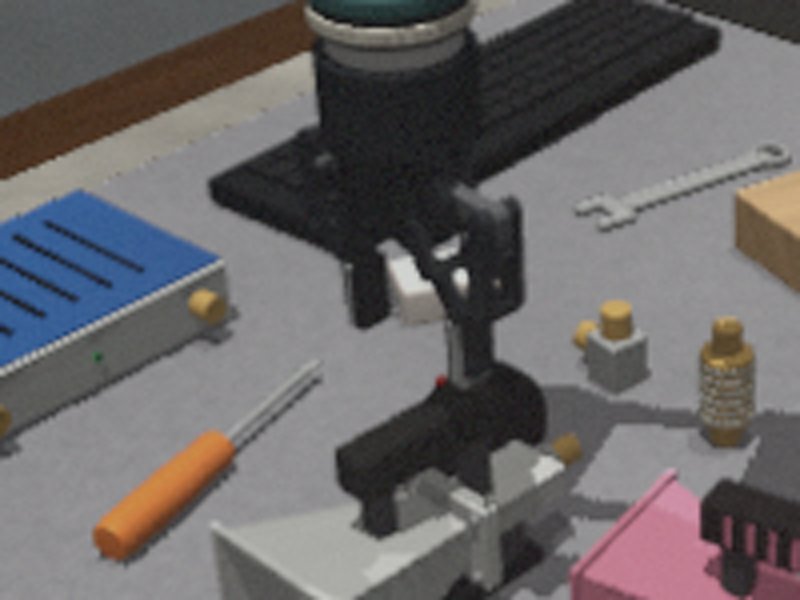

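The fingers straddle the handle, with the far one at (370,310) and the near one at (475,370), and the bar's middle lies between them. Next I descend and grip.

```bash
python3 -m pendant '[{"linear":[0,0.001,-0.03],"roll":0,"fingers":0.07},{"linear":[0,0,-0.02],"roll":0,"fingers":0.07},{"linear":[0,0,-0.013],"roll":0,"fingers":0.07},{"linear":[0,0,0],"roll":0,"fingers":0.05},{"linear":[0,0,0],"roll":0,"fingers":0.035},{"linear":[0,0,0],"roll":0,"fingers":0.02},{"linear":[0,0,0],"roll":0,"fingers":0.015},{"linear":[0,0,0],"roll":0,"fingers":0.015},{"linear":[0,0,0],"roll":0,"fingers":0.015},{"linear":[0,0,0],"roll":0,"fingers":0.015}]' 60
python3 -c "from h import *;st()"
```

```text
t: 3.65
ee_pos: [0.5176, 0.2137, 0.0902]
ee_rot: [2.3, 2.138, 0.004]
ft_force: [-1.0, -0.3, 6.9]
grip_width: 0.0225
gripper_force: 60.8
t 3.65 pos [0.5176 0.2137 0.0902] psi -4.18 zax [ 0.003  0.001 -1.   ] q1,q6 [19.9 24.1] F [-1.  -0.3  6.9] T [-0.02  0.12  0.08] w 0.0225 gf 60.8
```

```bash
python3 -m pendant '[{"linear":[0,0,0.005],"roll":0,"fingers":0.015},{"linear":[0,0,0.02],"roll":0,"fingers":0.015},{"linear":[0,0,0.04],"roll":0,"fingers":0.015},{"linear":[0,0,0.04],"roll":0,"fingers":0.015},{"linear":[0,0,0.035],"roll":0,"fingers":0.015},{"linear":[0,0,0],"roll":0,"fingers":0.015},{"linear":[0,0,0],"roll":0,"fingers":0.015}]'
python3 -c "from h import *;st()"
```

```text
t: 4.35
ee_pos: [0.516, 0.213, 0.2276]
ee_rot: [-2.301, -2.139, 0.0]
ft_force: [-1.0, 0.5, -6.2]
grip_width: 0.0228
gripper_force: 59.8
t 4.35 pos [0.516  0.213  0.2276] psi -4.19 zax [-0. -0. -1.] q1,q6 [19.9 24.1] F [-1.   0.5 -6.2] T [0.05 0.1  0.01] w 0.0228 gf 59.8
```

```bash
python3 -m pendant '[{"linear":[0,0,0],"roll":0.07,"fingers":0.015},{"linear":[0,0,0],"roll":0.14,"fingers":0.015},{"linear":[0,0,0],"roll":0.145,"fingers":0.015},{"linear":[0,0,0],"roll":0.145,"fingers":0.015},{"linear":[0,0,0],"roll":0.145,"fingers":0.015},{"linear":[0,0,0],"roll":0.145,"fingers":0.015},{"linear":[0,0,0],"roll":0.145,"fingers":0.015},{"linear":[0,0,0],"roll":0.145,"fingers":0.015},{"linear":[0,0,0],"roll":0.145,"fingers":0.015},{"linear":[0,0,0],"roll":0.145,"fingers":0.015},{"linear":[0,0,0],"roll":0.145,"fingers":0.015},{"linear":[0,0,0],"roll":0.145,"fingers":0.015},{"linear":[0,0,0],"roll":0.145,"fingers":0.015},{"linear":[0,0,0],"roll":0.145,"fingers":0.015},{"linear":[0,0,0],"roll":0.145,"fingers":0.015},{"linear":[0,0,0],"roll":0.145,"fingers":0.015},{"linear":[0,0,0],"roll":0.145,"fingers":0.015},{"linear":[0,0,0],"roll":0.145,"fingers":0.015},{"linear":[0,0,0],"roll":0.145,"fingers":0.015},{"linear":[0,0,0],"roll":0.145,"fingers":0.015}]'
python3 -m pendant '[{"linear":[0,0,0],"roll":0,"fingers":0.015},{"linear":[0,0,0],"roll":0,"fingers":0.015}]'
python3 -c "from h import *;st()"
```

```text
t: 6.35
ee_pos: [0.5138, 0.2121, 0.2235]
ee_rot: [1.746, -2.602, -0.003]
ft_force: [0.1, 0.1, -5.9]
grip_width: 0.0229
gripper_force: 59.8
t: 6.55
ee_pos: [0.5147, 0.2125, 0.2252]
ee_rot: [1.736, -2.612, -0.002]
ft_force: [0.1, 0.3, -4.6]
grip_width: 0.0232
gripper_force: 59.9
t 6.55 pos [0.5147 0.2125 0.2252] psi 157.19 zax [-0.005 -0.002 -1.   ] q1,q6 [  19.9 -137.3] F [ 0.1  0.3 -4.6] T [-0.04 -0.07  0.01] w 0.0232 gf 59.9
```

```bash
python3 -m pendant '[{"linear":[0,0,-0.03],"roll":0,"fingers":0.015},{"linear":[0,0,-0.04],"roll":0,"fingers":0.015},{"linear":[0,0,-0.04],"roll":0,"fingers":0.015},{"linear":[0,0,-0.015],"roll":0,"fingers":0.015},{"linear":[0,0,-0.005],"roll":0,"fingers":0.015},{"linear":[0,0,-0.003],"roll":0,"fingers":0.015},{"linear":[0,0,-0.003],"roll":0,"fingers":0.015},{"linear":[0,0,0],"roll":0,"fingers":0.015}]'
python3 -c "from h import *;st()"
```

```text
t: 7.35
ee_pos: [0.5178, 0.2137, 0.094]
ee_rot: [-1.741, 2.612, -0.001]
ft_force: [-0.6, 0.4, -5.7]
grip_width: 0.0231
gripper_force: 60.1
t 7.35 pos [0.5178 0.2137 0.094 ] psi 157.37 zax [ 0.003  0.001 -1.   ] q1,q6 [  19.9 -137.5] F [-0.6  0.4 -5.7] T [-0.02  0.01  0.03] w 0.0231 gf 60.1
```

Still hanging at 5.7 N. I lower it a little more, release, raise, and turn the tool back half a turn.

```bash
python3 -m pendant '[{"linear":[0,0,-0.002],"roll":0,"fingers":0.015},{"linear":[0,0,-0.002],"roll":0,"fingers":0.015},{"linear":[0,0,0],"roll":0,"fingers":0.015}]'
python3 -c "from h import *;st()"
```

```text
t: 7.65
ee_pos: [0.5177, 0.2137, 0.0902]
ee_rot: [-1.741, 2.611, -0.001]
ft_force: [-0.4, -0.1, 2.3]
grip_width: 0.0235
gripper_force: 61.2
t 7.65 pos [0.5177 0.2137 0.0902] psi 157.38 zax [ 0.003  0.001 -1.   ] q1,q6 [  19.9 -137.5] F [-0.4 -0.1  2.3] T [-0.11  0.37  0.04] w 0.0235 gf 61.2
```

```bash
python3 -m pendant '[{"linear":[0,0,0],"roll":0,"fingers":0.03},{"linear":[0,0,0],"roll":0,"fingers":0.05},{"linear":[0,0,0],"roll":0,"fingers":0.07},{"linear":[0,0,0],"roll":0,"fingers":0.07},{"linear":[0,0,0.03],"roll":0,"fingers":0.07},{"linear":[0,0,0.04],"roll":0,"fingers":0.07},{"linear":[0,0,0.04],"roll":-0.1,"fingers":0.07},{"linear":[0,0,0.04],"roll":-0.1416,"fingers":0.07}]'
python3 -m pendant '[{"linear":[0,0,0],"roll":-0.145,"fingers":0.07},{"linear":[0,0,0],"roll":-0.145,"fingers":0.07},{"linear":[0,0,0],"roll":-0.145,"fingers":0.07},{"linear":[0,0,0],"roll":-0.145,"fingers":0.07},{"linear":[0,0,0],"roll":-0.145,"fingers":0.07},{"linear":[0,0,0],"roll":-0.145,"fingers":0.07},{"linear":[0,0,0],"roll":-0.145,"fingers":0.07},{"linear":[0,0,0],"roll":-0.145,"fingers":0.07},{"linear":[0,0,0],"roll":-0.145,"fingers":0.07},{"linear":[0,0,0],"roll":-0.145,"fingers":0.07},{"linear":[0,0,0],"roll":-0.145,"fingers":0.07},{"linear":[0,0,0],"roll":-0.145,"fingers":0.07},{"linear":[0,0,0],"roll":-0.145,"fingers":0.07},{"linear":[0,0,0],"roll":-0.145,"fingers":0.07},{"linear":[0,0,0],"roll":-0.145,"fingers":0.07},{"linear":[0,0,0],"roll":-0.145,"fingers":0.07},{"linear":[0,0,0],"roll":-0.145,"fingers":0.07},{"linear":[0,0,0],"roll":-0.145,"fingers":0.07},{"linear":[0,0,0],"roll":-0.145,"fingers":0.07},{"linear":[0,0,0],"roll":-0.145,"fingers":0.07}]'
python3 - <<'E'
from h import *
import pickle
st(); f=grab_frame("side"); t=grab_frame("top"); pickle.dump((f,t),open("st1.pkl","wb"))
a=cv2.resize(f["image"][240:365,170:320,::-1],(600,500),interpolation=cv2.INTER_CUBIC); cv2.imwrite("pics/s2.png",a)
E
```

```text
t: 8.45
ee_pos: [0.5161, 0.213, 0.2395]
ee_rot: [1.408, -2.808, -0.0]
ft_force: [0.8, -0.1, -0.7]
grip_width: 0.0702
gripper_force: 0.0
t: 10.45
ee_pos: [0.5163, 0.2131, 0.2381]
ee_rot: [-2.619, -1.735, 0.0]
ft_force: [0.4, -0.4, 1.1]
grip_width: 0.0702
gripper_force: 0.0
t 10.45 pos [0.5163 0.2131 0.2381] psi -22.95 zax [-0. -0. -1.] q1,q6 [19.9 42.8] F [ 0.4 -0.4  1.1] T [ 0.04 -0.   -0.03] w 0.0702 gf 0.0
```

View pics/s2.png

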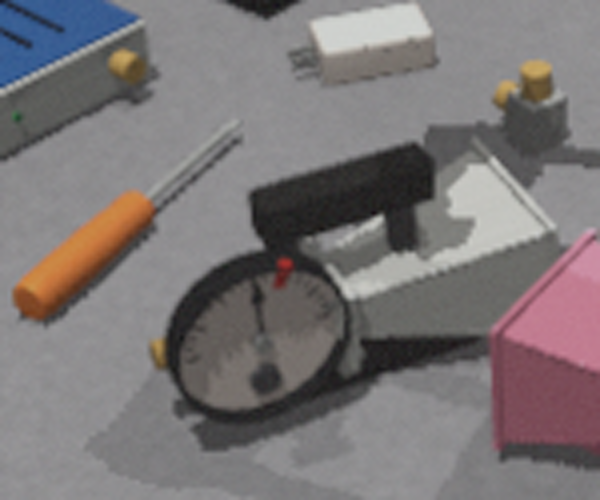

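The dial now faces the camera. In crop pixels the pivot is near (263,345), the needle tip at (257,285) and the red marker at (284,272). I'll cast these onto the dial plane and regrasp.

```bash
cat >> h.py <<'E'
def dial(f,org,az,el=0.0,box=(0,0,640,480),dbg=False):
    """angle (needle scale) of red marker and dark needle in dial plane; org=horn origin world"""
    x0=np.array([np.cos(az),np.sin(az),0]);y=np.array([-x0[1],x0[0],0]);zz=np.array([0,0,1.])
    x=x0*np.cos(el)+zz*np.sin(el); z=np.cross(x,y)
    G=np.array(org)+x*-.060+y*-.037+z*.060
    # rectified patch: 4 px/mm, +-46mm, world-vertical up, horn forward to right
    n=np.arange(-46,46.01,.25); U,V=np.meshgrid(n,n[::-1])
    P=G+(U[...,None]*x0+V[...,None]*zz)/1000
    uv=proj(f,P.reshape(-1,3)).reshape(U.shape+(2,)).astype(np.float32)
    return cv2.remap(f["image"],uv[...,0],uv[...,1],cv2.INTER_CUBIC),U,V,uv
def red(im):
    i=im.astype(int); return (i[...,0]>i[...,1]+50)&(i[...,0]>i[...,2]+50)
E
python3 - <<'E'
from h import *
import pickle
f,t=pickle.load(open("st1.pkl","rb"))
im,U,V,uv=dial(f,(.5163,.2131,0),np.radians(247.2))
m=red(im); print("marker mm",U[m].mean(),V[m].mean(),m.sum()/16)
for r in(20,24,28,32,36):
    th=np.radians(np.arange(-25,26,1)); 
    c=[im[int(round((46-r*np.cos(a))*4)),int(round((46+r*np.sin(a))*4))].astype(int).sum() for a in th]
    c=np.array(c); k=c<c.min()+60; print(r,c.min(),int(np.median(c)),np.degrees(th[k].mean()).round(1))
cv2.imwrite("pics/d1.png",im[:,:,::-1])
E
```

```text
marker mm 16.61437908496732 40.925108932461875 57.375
20 178 280 6.5
24 163 280 5.0
28 112 278 4.5
32 112 277 4.5
36 123 259 7.0
```

View pics/d1.png

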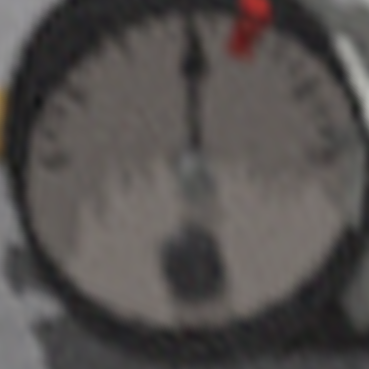

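```bash
python3 -m pendant '[{"linear":[0.001,0.001,-0.04],"roll":0.005,"fingers":0.07},{"linear":[0,0,-0.04],"roll":0,"fingers":0.07},{"linear":[0,0,-0.04],"roll":0,"fingers":0.07},{"linear":[0,0,-0.02],"roll":0,"fingers":0.07},{"linear":[0,0,-0.009],"roll":0,"fingers":0.07},{"linear":[0,0,0],"roll":0,"fingers":0.05},{"linear":[0,0,0],"roll":0,"fingers":0.035},{"linear":[0,0,0],"roll":0,"fingers":0.02},{"linear":[0,0,0],"roll":0,"fingers":0.015},{"linear":[0,0,0],"roll":0,"fingers":0.015},{"linear":[0,0,0],"roll":0,"fingers":0.015},{"linear":[0,0,0],"roll":0,"fingers":0.015}]' 50
python3 -c "from h import *;st()"
```

```text
t: 11.75
ee_pos: [0.5191, 0.2148, 0.0915]
ee_rot: [2.608, 1.749, 0.006]
ft_force: [-0.7, -0.5, 6.2]
grip_width: 0.0236
gripper_force: 51.5
t 11.75 pos [0.5191 0.2148 0.0915] psi -22.31 zax [ 0.004  0.001 -1.   ] q1,q6 [19.9 42.2] F [-0.7 -0.5  6.2] T [0.07 0.05 0.09] w 0.0236 gf 51.5
```

The needle stands at plumb and the marker reads roughly 0.33–0.37 uncorrected for parallax, to be refined visually later. The regrasp is good. Next I find the crown's side of the stud, with predicted ridge lines for both signs drawn on a crop.

Run:
```python
from h import *
import pickle
s=pickle.load(open("side0.pkl","rb"));t=pickle.load(open("top0.pkl","rb"))
c=np.array([.5498,-.238,0]);az=np.radians(-106.3)
x=np.array([np.cos(az),np.sin(az),0]);y=np.array([-x[1],x[0],0])
W=lambda p:c+x*p[0]+y*p[1]+np.array([0,0,p[2]])
out=[]
for f,bx in((t,(358,215,408,255)),(s,(345,200,395,240))):
    im=cv2.resize(f["image"][bx[1]:bx[3],bx[0]:bx[2],::-1],None,fx=8,fy=8,interpolation=cv2.INTER_CUBIC)
    im2=im.copy()
    for X,Z,col in((.006,.105,(0,0,255)),(-.006,.105,(255,0,0)),(.030,.09,(0,200,0)),(-.030,.09,(0,200,0))):
        P=proj(f,[W((X,-.023,Z)),W((X,.023,Z))]); Q=((P-np.array(bx[:2])+.5)*8).astype(int)
        cv2.line(im2,tuple(map(int,Q[0])),tuple(map(int,Q[1])),col,1)
    out.append(np.hstack([im,im2]))
    # base corners check
    print(proj(f,[W((a*.0725,b*.06,.045)) for a,b in((1,1),(1,-1),(-1,-1),(-1,1))]).round(1).tolist())
cv2.imwrite("pics/sup.png",np.vstack(out)[:600])
print(np.vstack(out).shape)
```

```text
[[412.6, 226.3], [402.2, 264.9], [354.3, 251.0], [365.4, 212.6]]
[[372.5, 213.3], [401.1, 229.6], [358.9, 245.1], [331.5, 227.0]]
(640, 800, 3)
```

```bash
python3 -c "
import cv2;i=cv2.imread('pics/sup.png');print(i.shape)"
```

```text
(600, 800, 3)
```

View pics/sup.png

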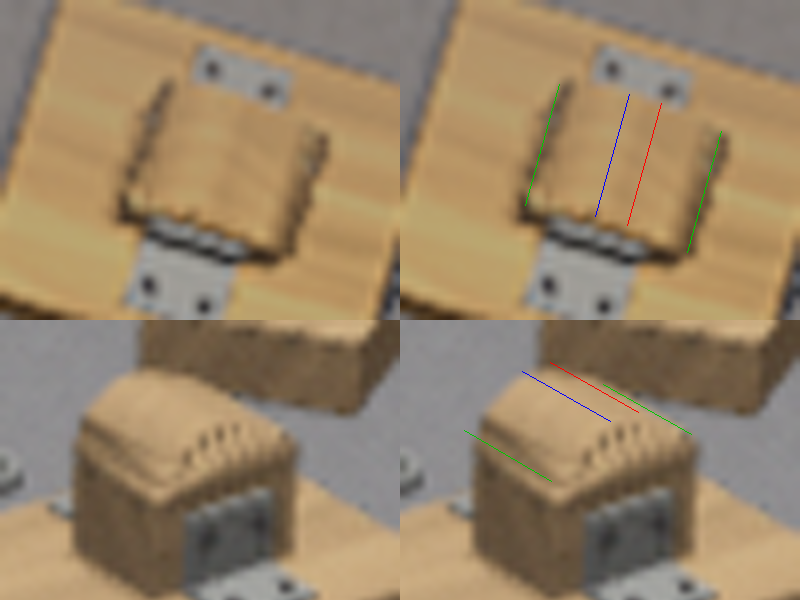

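The base corners agree to about 1 px, but the overlay doesn't settle the crown sign. I rectify the stud's near end face into an X–Z elevation to see its profile.

Run:
```python
from h import *
import pickle
s=pickle.load(open("side0.pkl","rb"));t=pickle.load(open("top0.pkl","rb"))
# refine support centre with side view: base top corners (wood mask)
hsv=cv2.cvtColor(s["image"],cv2.COLOR_RGB2HSV)
w=((hsv[...,0]>8)&(hsv[...,0]<25)&(hsv[...,1]>70)).astype(np.uint8); b=np.zeros_like(w); b[204:260,325:410]=1; w*=b
ys,xs=np.where(w); 
k=ys>218
print("side left",xs[k].min(),ys[k][xs[k]==xs[k].min()],"right",xs[k].max(),ys[k][xs[k]==xs[k].max()],"low",ys.max(),xs[ys==ys.max()])
c=np.array([.5498,-.238,0]);az=np.radians(-106.3)
x=np.array([np.cos(az),np.sin(az),0]);y=np.array([-x[1],x[0],0]);z=np.array([0,0,1.])
print("pred left/low/right bottom", proj(s,[c+x*a*.0725+y*b*.06 for a,b in((-1,1),(-1,-1),(1,-1))]).round(1).tolist())
n=np.arange(-40,40.1,.2);m=np.arange(115,39.9,-.2);U,V=np.meshgrid(n,m)
P=c+(U[...,None]*x+V[...,None]*z)/1000-y*.023
uv=proj(s,P.reshape(-1,3)).reshape(U.shape+(2,)).astype(np.float32)
A=cv2.remap(s["image"],uv[...,0],uv[...,1],cv2.INTER_CUBIC)
V2=np.arange(37.5,-37.6,-.2);U,V=np.meshgrid(n,V2)
P=c+(U[...,None]*x+V[...,None]*y)/1000+z*.1
uv=proj(t,P.reshape(-1,3)).reshape(U.shape+(2,)).astype(np.float32)
B=cv2.remap(t["image"],uv[...,0],uv[...,1],cv2.INTER_CUBIC)
for I in(A,B):
    for X in range(0,401,50): I[-6:,X]=(255,0,0)
    for Y in range(0,376,50): I[Y,:6]=(255,0,0)
cv2.imwrite("pics/prof.png",np.hstack([A[:375],B[:375]])[:,:800,::-1])
g=B[100:275].mean(2); pr=np.array([g[:,k:k+10].mean() for k in range(30,375,10)]); print(dict(zip(range(-33,36,2),pr.round(0))))
```

```text
side left 331 [259] right 408 [251] low 259 [331 332 359]
pred left/low/right bottom [[331.4, 241.3], [358.3, 260.1], [399.8, 244.1]]
{-33: np.float64(116.0), -31: np.float64(100.0), -29: np.float64(95.0), -27: np.float64(105.0), -25: np.float64(119.0), -23: np.float64(129.0), -21: np.float64(135.0), -19: np.float64(137.0), -17: np.float64(140.0), -15: np.float64(143.0), -13: np.float64(145.0), -11: np.float64(147.0), -9: np.float64(147.0), -7: np.float64(147.0), -5: np.float64(146.0), -3: np.float64(145.0), -1: np.float64(141.0), 1: np.float64(138.0), 3: np.float64(137.0), 5: np.float64(138.0), 7: np.float64(140.0), 9: np.float64(141.0), 11: np.float64(141.0), 13: np.float64(141.0), 15: np.float64(142.0), 17: np.float64(143.0), 19: np.float64(142.0), 21: np.float64(135.0), 23: np.float64(124.0), 25: np.float64(112.0), 27: np.float64(100.0), 29: np.float64(91.0), 31: np.float64(93.0), 33: np.float64(117.0), 35: np.float64(140.0)}
```

View pics/prof.png

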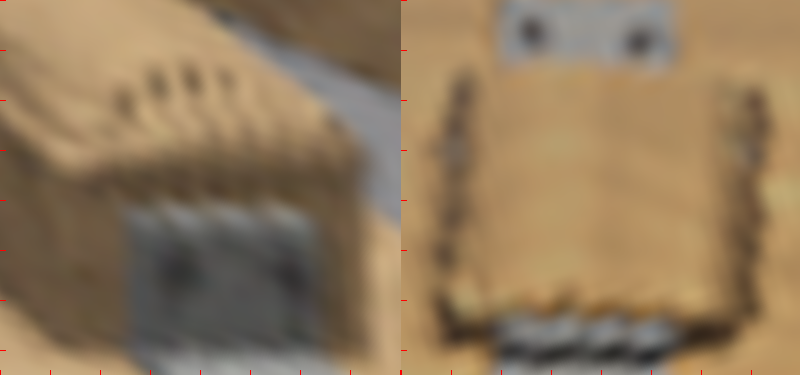

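The near-face profile has its arc peak at crop (195,72), which is X≈−3. The left end is lower (Z 80) than the right (Z 84), and the far silhouette bulges on the right. So the crown lies on the −X side of my frame and support +x is at az ≈ 73.7°. I'll confirm by torque at contact. Next is lift and transport.

```bash
python3 -m pendant '[{"linear":[0,0,0.005],"roll":0,"fingers":0.015},{"linear":[0,0,0.03],"roll":0,"fingers":0.015},{"linear":[0,0,0.045],"roll":0,"fingers":0.015},{"linear":[0,0,0.045],"roll":0,"fingers":0.015},{"linear":[0,0,0.03],"roll":0,"fingers":0.015},{"linear":[0.002,-0.0255,0],"roll":0.005,"fingers":0.015},{"linear":[0.003,-0.035,0],"roll":0.01,"fingers":0.015},{"linear":[0.003,-0.035,0],"roll":0.01,"fingers":0.015},{"linear":[0.003,-0.035,0],"roll":0.01,"fingers":0.015},{"linear":[0.003,-0.035,0],"roll":0.01,"fingers":0.015},{"linear":[0.003,-0.035,0],"roll":0.01,"fingers":0.015},{"linear":[0.003,-0.035,0],"roll":0.01,"fingers":0.015},{"linear":[0.003,-0.035,0],"roll":0.01,"fingers":0.015},{"linear":[0.003,-0.035,0],"roll":0.01,"fingers":0.015},{"linear":[0.003,-0.035,0],"roll":0.01,"fingers":0.015},{"linear":[0.002,-0.035,0],"roll":0.01,"fingers":0.015},{"linear":[0.002,-0.035,0],"roll":0.01,"fingers":0.015},{"linear":[0.002,-0.035,0],"roll":0,"fingers":0.015},{"linear":[0,0,0],"roll":0,"fingers":0.015},{"linear":[0,0,0],"roll":0,"fingers":0.015}]' 60
python3 -m pendant '[{"linear":[0,0,0],"roll":0,"fingers":0.015},{"linear":[0,0,0],"roll":0,"fingers":0.015},{"linear":[0,0,0],"roll":0,"fingers":0.015}]'
python3 -c "from h import *;st()"
```

```text
t: 13.75
ee_pos: [0.551, -0.2316, 0.2424]
ee_rot: [-2.503, -1.892, 0.002]
ft_force: [-0.3, 1.4, -5.4]
grip_width: 0.0233
gripper_force: 60.4
t: 14.05
ee_pos: [0.5523, -0.2303, 0.2441]
ee_rot: [-2.503, -1.898, 0.0]
ft_force: [0.4, -0.0, -4.8]
grip_width: 0.0228
gripper_force: 60.4
t 14.05 pos [ 0.5523 -0.2303  0.2441] psi -15.65 zax [-0.  0. -1.] q1,q6 [-25.   -9.4] F [ 0.4 -0.  -4.8] T [-0.13  0.03  0.04] w 0.0228 gf 60.4
```

```bash
python3 -m pendant '[{"linear":[0,0,-0.02],"roll":-0.011,"fingers":0.015},{"linear":[0,0,-0.018],"roll":0,"fingers":0.015},{"linear":[0,0,0],"roll":0,"fingers":0.015},{"linear":[0,0,0],"roll":0,"fingers":0.015},{"linear":[0,0,0],"roll":0,"fingers":0.015},{"linear":[0,0,0],"roll":0,"fingers":0.015},{"linear":[0,0,0],"roll":0,"fingers":0.015}]'
python3 - <<'E'
from h import *
import pickle
st();f=grab_frame("side");t=grab_frame("top");pickle.dump((f,t),open("st2.pkl","wb"))
a=cv2.resize(f["image"][150:270,300:420,::-1],(600,600),interpolation=cv2.INTER_CUBIC)
cv2.imwrite("pics/s3.png",a)
E
```

```text
t: 14.75
ee_pos: [0.553, -0.2316, 0.2075]
ee_rot: [2.514, 1.882, 0.001]
ft_force: [-0.4, 0.1, -6.2]
grip_width: 0.0228
gripper_force: 60.4
t 14.75 pos [ 0.553  -0.2316  0.2075] psi -16.36 zax [ 0.002 -0.001 -1.   ] q1,q6 [-25.1  -8.7] F [-0.4  0.1 -6.2] T [-0.07  0.01  0.01] w 0.0228 gf 60.4
```

View pics/s3.png

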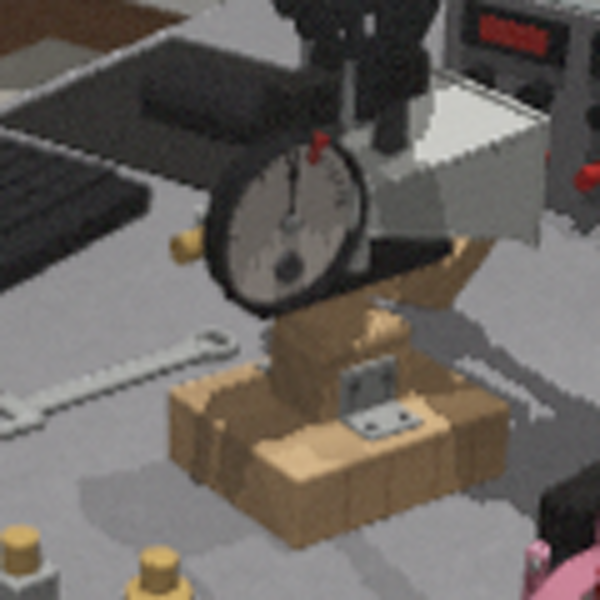

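The horn hangs level above the stud. In the crop the dial is at (290,222), with the needle upright and the marker to its right. The rail's near front corner is at about (452,247). I check its offset numerically in the same camera as the support.

Run:
```python
from h import *
import pickle
f,t=pickle.load(open("st2.pkl","rb"));s0=pickle.load(open("side0.pkl","rb"))
az=np.radians(253.7);x=np.array([np.cos(az),np.sin(az),0]);y=np.array([-x[1],x[0],0]);z=np.array([0,0,1.])
o=np.array([.553,-.2316,.2075-.0905])-x*(-.0016)
# rectified horn side plane through rail side y=-18
def rect(f,org,yo,X,Z):
    U,V=np.meshgrid(np.arange(*X,.25),np.arange(Z[1],Z[0],-.25))
    P=org+(U[...,None]*x+V[...,None]*z)/1000+y*yo/1000
    uv=proj(f,P.reshape(-1,3)).reshape(U.shape+(2,)).astype(np.float32)
    return cv2.remap(f["image"],uv[...,0],uv[...,1],cv2.INTER_CUBIC),U,V
im,U,V=rect(f,o,-18,(-20,90),(-25,25)); g=im.astype(int).max(2)
k=g<45; 
for Z in(2,5,8):
    r=k[np.argmin(abs(V[:,0]-Z))]; print("rail Z",Z,"dark X",U[0][r].min(),U[0][r].max())
for X in(20,40,55):
    c=k[:,np.argmin(abs(U[0]-X))]; print("X",X,"dark Z",V[:,0][c].min() if c.any() else None,V[:,0][c].max() if c.any() else None)
im,U,V=rect(f,o,-37,(-115,0),(0,120)); hs=im.astype(int)
m=red(im);print("marker",U[m].mean(),V[m].mean())
# dial (lightish grey, low sat) component centroid
g=im.max(2); w=((g>70)).astype(np.uint8); n,l,stt,cen=cv2.connectedComponentsWithStats(w)
j=l[np.argmin(abs(V[:,0]-70)),np.argmin(abs(U[0]+70))]; print("dial comp",stt[j],"X",U[0][stt[j][0]],U[0][min(stt[j][0]+stt[j][2],U.shape[1]-1)],"Z",V[stt[j][1],0],V[min(stt[j][1]+stt[j][3],len(V)-1),0])
print("level torque", robot.observe()["torque"])
```

```text
rail Z 2 dark X -20.0 66.75
rail Z 5 dark X -20.0 68.25
rail Z 8 dark X -20.0 66.75
X 20 dark Z 0.0 22.5
X 40 dark Z -0.5 16.5
X 55 dark Z -0.25 11.25
marker -41.01043643263757 98.13140417457305
dial comp [   75    59   335   348 76542] X -96.25 -12.5 Z 105.25 18.25
level torque [-0.01008347  0.00086727 -0.0421899 ]
```

The rail end reads +2.5 mm, which is the same side-camera bias as on the stud (+2.4 mm), so the relative alignment is good and the rail is level. I lower gently.

```bash
python3 -m pendant '[{"linear":[0,0,-0.004],"roll":0,"fingers":0.015},{"linear":[0,0,-0.004],"roll":0,"fingers":0.015},{"linear":[0,0,-0.001],"roll":0,"fingers":0.015},{"linear":[0,0,-0.001],"roll":0,"fingers":0.015},{"linear":[0,0,0],"roll":0,"fingers":0.015},{"linear":[0,0,0],"roll":0,"fingers":0.015}]'
python3 -c "from h import *;st()"
python3 -m pendant '[{"linear":[0,0,-0.001],"roll":0,"fingers":0.015},{"linear":[0,0,0],"roll":0,"fingers":0.015},{"linear":[0,0,0],"roll":0,"fingers":0.015}]'
python3 -c "from h import *;st()"
```

```text
t: 15.45
ee_pos: [0.5521, -0.2313, 0.1965]
ee_rot: [-2.515, -1.882, 0.001]
ft_force: [-2.7, 0.9, -0.8]
grip_width: 0.0235
gripper_force: 61.0
t 15.45 pos [ 0.5521 -0.2313  0.1965] psi -16.36 zax [-0.001  0.    -1.   ] q1,q6 [-25.1  -8.7] F [-2.7  0.9 -0.8] T [0.24 0.65 0.02] w 0.0235 gf 61.0
t: 15.75
ee_pos: [0.5523, -0.2313, 0.1965]
ee_rot: [2.515, 1.883, -0.0]
ft_force: [-4.7, 2.1, 4.9]
grip_width: 0.0231
gripper_force: 61.9
t 15.75 pos [ 0.5523 -0.2313  0.1965] psi -16.36 zax [ 0. -0. -1.] q1,q6 [-25.1  -8.7] F [-4.7  2.1  4.9] T [0.48 1.27 0.02] w 0.0231 gf 61.9
```

Contact: about 10 N of normal load, and the pitch torque puts the contact within about 2–3 mm of mid-rail, which supports the crown sign. Next I soften the grip so the handle can pivot in the pads, and rock to about 0.2 rad.

```bash
python3 -m pendant '[{"linear":[0,0,0],"roll":0,"fingers":0.015},{"linear":[0,0,0],"roll":0,"fingers":0.015},{"linear":[0,0,0],"roll":0,"fingers":0.015},{"linear":[0.0006,0.0021,0],"roll":0,"fingers":0.015},{"linear":[0.0006,0.0021,0],"roll":0,"fingers":0.015},{"linear":[0.0006,0.0021,-0.0001],"roll":0,"fingers":0.015},{"linear":[0.0006,0.0021,-0.0002],"roll":0,"fingers":0.015},{"linear":[0.0006,0.0021,-0.0002],"roll":0,"fingers":0.015},{"linear":[0,0,0],"roll":0,"fingers":0.015}]' 28
python3 -c "from h import *;st()"
python3 -m pendant '[{"linear":[0.0006,0.0021,-0.0002],"roll":0,"fingers":0.015},{"linear":[0.0006,0.0021,-0.0003],"roll":0,"fingers":0.015},{"linear":[0.0006,0.0021,-0.0003],"roll":0,"fingers":0.015},{"linear":[0.0006,0.0021,-0.0003],"roll":0,"fingers":0.015},{"linear":[0.0006,0.0021,-0.0004],"roll":0,"fingers":0.015},{"linear":[0,0,0],"roll":0,"fingers":0.015},{"linear":[0,0,0],"roll":0,"fingers":0.015},{"linear":[0,0,0],"roll":0,"fingers":0.015},{"linear":[0,0,0],"roll":0,"fingers":0.015},{"linear":[0,0,0],"roll":0,"fingers":0.015}]'
cat > look.py <<'E'
from h import *
import sys,pickle
st();f=grab_frame("side");pickle.dump(f,open(sys.argv[1]+".pkl","wb"))
# rectified view at the current dial: base origin of horn, el guess
el=float(sys.argv[2]);az=np.radians(253.7);x0=np.array([np.cos(az),np.sin(az),0])
C=np.array([.5515,-.2322,.081]); X=lambda a:x0*a
o=C+x0*(-.024*np.sin(el)+.024*el*np.cos(el))+np.array([0,0,.024*np.cos(el)+.024*el*np.sin(el)])+x0*.0025
im,U,V,uv=dial(f,o,az,el); m=red(im); print("marker u,v",U[m].mean().round(2),V[m].mean().round(2))
g=im.astype(int).max(2)
for v in(16,20,24,28,31,34,37):
    r=g[np.argmin(abs(V[:,0]-v)),:]; k=(abs(U[0])<25)&~m[np.argmin(abs(V[:,0]-v))]; d=np.where(k,r,999); j=d.argmin(); w=k&(r<d.min()+25)&(abs(U[0]-U[0][j])<4); print(v,"dark u",U[0][w].mean().round(2),d.min(), "red u",U[0][m[np.argmin(abs(V[:,0]-v))]].mean().round(2) if m[np.argmin(abs(V[:,0]-v))].any() else None)
# rail line: dark rail side at y=-18, slope
y=np.array([-x0[1],x0[0],0]);zz=np.array([0,0,1.])
U2,V2=np.meshgrid(np.arange(10,66,.5),np.arange(40,-20,-.25))
P=o+(U2[...,None]*x0+V2[...,None]*zz)/1000-y*.018
q=proj(f,P.reshape(-1,3)).reshape(U2.shape+(2,)).astype(np.float32)
a=cv2.remap(f["image"],q[...,0],q[...,1],cv2.INTER_CUBIC).max(2)<48
pts=[(U2[0,i],V2[:,0][a[:,i]].min()) for i in range(20,90) if a[:,i].any()]
p=np.polyfit(*np.array(pts).T,1); print("rail bottom slope el",np.arctan(p[0]).round(3),"z0",p[1].round(2))
cv2.imwrite("pics/"+sys.argv[1]+"_d.png",cv2.resize(im[:,:,::-1],(500,500)))
E
python3 look.py r1 0.2
```

```text
t: 16.65
ee_pos: [0.5568, -0.2219, 0.1963]
ee_rot: [2.511, 1.881, 0.002]
ft_force: [-0.7, -4.8, 5.1]
grip_width: 0.023
gripper_force: 61.9
t 16.65 pos [ 0.5568 -0.2219  0.1963] psi -16.34 zax [ 0.003 -0.003 -1.   ] q1,q6 [-24.1  -7.7] F [-0.7 -4.8  5.1] T [-1.32  0.47  0.02] w 0.023 gf 61.9
t: 17.65
ee_pos: [0.5602, -0.2109, 0.1948]
ee_rot: [2.512, 1.881, 0.004]
ft_force: [-0.3, -2.6, 5.5]
grip_width: 0.023
gripper_force: 62.3
t 17.65 pos [ 0.5602 -0.2109  0.1948] psi -16.36 zax [ 0.004 -0.002 -1.   ] q1,q6 [-23.   -6.7] F [-0.3 -2.6  5.5] T [-0.95  0.16  0.  ] w 0.023 gf 62.3
marker u,v 3.24 42.02
16 dark u -6.88 56 red u None
20 dark u -6.62 57 red u None
24 dark u -6.38 65 red u None
28 dark u -6.25 57 red u None
31 dark u -6.0 42 red u None
34 dark u -6.62 26 red u None
37 dark u -6.62 37 red u None
rail bottom slope el 0.103 z0 1.85
```

View pics/r1_d.png

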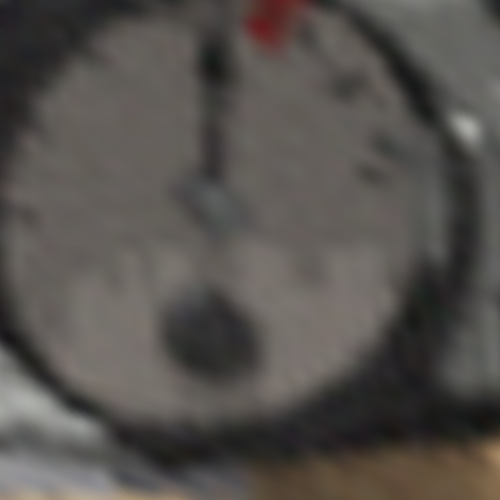

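The horn tilted only about 0.1 rad and seems to have slid back about 11 mm, because the grip stayed at 62 N. I check that the support didn't move and try to get the grip down.

```bash
python3 -m pendant '[{"linear":[0,0,0],"roll":0,"fingers":0.018},{"linear":[0,0,0],"roll":0,"fingers":0.019},{"linear":[0,0,0],"roll":0,"fingers":0.02}]' 25
python3 - <<'E'
from h import *
import pickle
o=st()
f2,_=pickle.load(open("st2.pkl","rb")); r=pickle.load(open("r1.pkl","rb"))
for b in((366,218,386,238),(345,232,400,262)):
    T=f2["image"][b[1]:b[3],b[0]:b[2]]; S=r["image"][b[1]-6:b[3]+6,b[0]-6:b[2]+6]
    T,S=[cv2.resize(a,None,fx=4,fy=4,interpolation=cv2.INTER_CUBIC) for a in(T,S)]
    m=cv2.matchTemplate(S,T,cv2.TM_CCOEFF_NORMED); _,v,_,l=cv2.minMaxLoc(m); print("support shift px",np.array(l)/4-6,v)
E
```

```text
t: 18.0
ee_pos: [0.5602, -0.2109, 0.1948]
ee_rot: [2.512, 1.881, 0.004]
ft_force: [-0.8, -2.6, 5.9]
grip_width: 0.0231
gripper_force: 62.3
t 18.0 pos [ 0.5602 -0.2109  0.1948] psi -16.35 zax [ 0.004 -0.002 -1.   ] q1,q6 [-23.   -6.7] F [-0.8 -2.6  5.9] T [-0.94  0.21  0.01] w 0.0231 gf 62.3
support shift px [-0.25  0.25] 0.8306587934494019
support shift px [0. 0.] 0.9283403754234314
```

The support is unmoved, but the gripper self-locks and won't relax while holding. I take the horn back to the clear spot, re-level it on the bench, regrasp softly, and repeat the placing.

```bash
python3 -m pendant '[{"linear":[0,0,0.01],"roll":0,"fingers":0.015},{"linear":[0,0,0.03],"roll":0,"fingers":0.015},{"linear":[-0.002,0.02,0],"roll":0,"fingers":0.015},{"linear":[-0.004,0.04,0],"roll":0,"fingers":0.015},{"linear":[-0.004,0.04,0],"roll":0,"fingers":0.015},{"linear":[-0.004,0.04,0],"roll":0,"fingers":0.015},{"linear":[-0.004,0.04,0],"roll":0,"fingers":0.015},{"linear":[-0.004,0.04,0],"roll":0,"fingers":0.015},{"linear":[-0.004,0.04,0],"roll":0,"fingers":0.015},{"linear":[-0.004,0.04,0],"roll":0,"fingers":0.015},{"linear":[-0.004,0.04,0],"roll":0,"fingers":0.015},{"linear":[-0.004,0.04,0],"roll":0,"fingers":0.015},{"linear":[-0.004,0.04,0],"roll":0,"fingers":0.015},{"linear":[0,0.005,-0.02],"roll":0,"fingers":0.015},{"linear":[0,0,-0.035],"roll":0,"fingers":0.015},{"linear":[0,0,-0.035],"roll":0,"fingers":0.015},{"linear":[0,0,-0.03],"roll":0,"fingers":0.015},{"linear":[0,0,0],"roll":0,"fingers":0.015},{"linear":[0,0,0],"roll":0,"fingers":0.015}]'
python3 -c "from h import *;st()"
```

```text
t: 19.9
ee_pos: [0.5149, 0.2148, 0.1121]
ee_rot: [-2.513, -1.881, 0.005]
ft_force: [0.8, -0.2, -4.6]
grip_width: 0.0231
gripper_force: 60.8
t 19.9 pos [0.5149 0.2148 0.1121] psi -16.37 zax [-0.004 -0.    -1.   ] q1,q6 [20.1 36.4] F [ 0.8 -0.2 -4.6] T [ 0.01 -0.09 -0.01] w 0.0231 gf 60.8
```

```bash
python3 -m pendant '[{"linear":[0,0,-0.012],"roll":0,"fingers":0.015},{"linear":[0,0,-0.003],"roll":0,"fingers":0.015},{"linear":[0,0,-0.002],"roll":0,"fingers":0.015},{"linear":[0,0,-0.002],"roll":0,"fingers":0.015},{"linear":[0,0,-0.001],"roll":0,"fingers":0.015},{"linear":[0,0,0],"roll":0,"fingers":0.015}]'
python3 -c "from h import *;st()"
```

```text
t: 20.5
ee_pos: [0.5171, 0.2145, 0.0961]
ee_rot: [2.514, 1.882, 0.002]
ft_force: [-4.0, -3.2, 7.1]
grip_width: 0.0231
gripper_force: 62.6
t 20.5 pos [0.5171 0.2145 0.0961] psi -16.36 zax [ 0.001  0.    -1.   ] q1,q6 [20.  36.4] F [-4.  -3.2  7.1] T [-0.36  1.04  0.16] w 0.0231 gf 62.6
```

```bash
python3 -m pendant '[{"linear":[0,0,-0.001],"roll":0,"fingers":0.015},{"linear":[0,0,-0.001],"roll":0,"fingers":0.015},{"linear":[0,0,-0.001],"roll":0,"fingers":0.015},{"linear":[0,0,-0.001],"roll":0,"fingers":0.015},{"linear":[0,0,0],"roll":0,"fingers":0.015}]'
python3 -c "from h import *;st()"
```

```text
t: 21.0
ee_pos: [0.5176, 0.2141, 0.0958]
ee_rot: [2.513, 1.883, 0.001]
ft_force: [-12.5, -9.4, 28.4]
grip_width: 0.0232
gripper_force: 65.6
t 21.0 pos [0.5176 0.2141 0.0958] psi -16.32 zax [ 0.002 -0.001 -1.   ] q1,q6 [20.  36.3] F [-12.5  -9.4  28.4] T [-0.93  2.63  0.31] w 0.0232 gf 65.6
```

```bash
python3 -m pendant '[{"linear":[0,0,0.002],"roll":0,"fingers":0.015},{"linear":[0,0,0.0015],"roll":0,"fingers":0.018},{"linear":[0,0,0],"roll":0,"fingers":0.024},{"linear":[0,0,0],"roll":0,"fingers":0.026},{"linear":[0,0,0],"roll":0,"fingers":0.03}]' 20
python3 -c "from h import *;st()"
```

```text
t: 21.5
ee_pos: [0.5174, 0.2152, 0.0934]
ee_rot: [2.515, 1.882, 0.004]
ft_force: [0.3, -0.2, -0.4]
grip_width: 0.03
gripper_force: 0.0
t 21.5 pos [0.5174 0.2152 0.0934] psi -16.38 zax [ 0.002  0.001 -1.   ] q1,q6 [20.  36.4] F [ 0.3 -0.2 -0.4] T [0.02 0.02 0.03] w 0.03 gf 0.0
```

```bash
cat > off.py <<'E'
from h import *
o_=st(); f=grab_frame("side")
az=np.radians(253.7);x=np.array([np.cos(az),np.sin(az),0]);y=np.array([-x[1],x[0],0]);z=np.array([0,0,1.])
p=o_["ee_pos"]; o=np.array([p[0],p[1],0])
U,V=np.meshgrid(np.arange(-115,10,.25),np.arange(120,0,-.25))
P=o+(U[...,None]*x+V[...,None]*z)/1000-y*.037
uv=proj(f,P.reshape(-1,3)).reshape(U.shape+(2,)).astype(np.float32)
im=cv2.remap(f["image"],uv[...,0],uv[...,1],cv2.INTER_CUBIC)
m=red(im);print("marker",U[m].mean(),V[m].mean()," (ref rel. tool -39.4, 98.1; origin then at tool+1.6)")
print("horn origin ahead of tool mm:",U[m].mean()+39.4+1.6)
cv2.imwrite("pics/off.png",im[:,:,::-1])
E
python3 off.py
```

```text
t 21.5 pos [0.5174 0.2152 0.0934] psi -16.38 zax [ 0.002  0.001 -1.   ] q1,q6 [20.  36.4] F [ 0.3 -0.2 -0.4] T [0.02 0.02 0.03] w 0.03 gf 0.0
marker -28.40864960282436 101.3391438658429  (ref rel. tool -39.4, 98.1; origin then at tool+1.6)
horn origin ahead of tool mm: 12.591350397175637
```

```bash
python3 -m pendant '[{"linear":[0,0,0],"roll":0,"fingers":0.045},{"linear":[-0.002,-0.0067,0],"roll":0,"fingers":0.045},{"linear":[-0.002,-0.0067,0],"roll":0,"fingers":0.045},{"linear":[0,0,0],"roll":0,"fingers":0.045},{"linear":[0,0,0],"roll":0,"fingers":0.03},{"linear":[0,0,0],"roll":0,"fingers":0.02},{"linear":[0,0,0],"roll":0,"fingers":0.02},{"linear":[0,0,0],"roll":0,"fingers":0.02},{"linear":[0,0,0],"roll":0,"fingers":0.02},{"linear":[0,0,0],"roll":0,"fingers":0.02}]' 20
python3 off.py
```

```text
t: 22.55
ee_pos: [0.5125, 0.2011, 0.0928]
ee_rot: [2.514, 1.883, -0.0]
ft_force: [-0.0, -2.7, -0.2]
grip_width: 0.0238
gripper_force: 24.7
t 22.55 pos [0.5125 0.2011 0.0928] psi -16.35 zax [ 0. -0. -1.] q1,q6 [18.8 35.2] F [-0.  -2.7 -0.2] T [-0.34 -0.12 -0.04] w 0.0238 gf 24.7
marker -43.911679135494595 100.60868661679136  (ref rel. tool -39.4, 98.1; origin then at tool+1.6)
horn origin ahead of tool mm: -2.911679135494596
```

```bash
python3 -m pendant '[{"linear":[0,0,0.003],"roll":0,"fingers":0.02},{"linear":[0,0,0.015],"roll":0,"fingers":0.02},{"linear":[0,0,0.03],"roll":0,"fingers":0.02},{"linear":[0,0,0.04],"roll":0,"fingers":0.02},{"linear":[0,0,0.03],"roll":0,"fingers":0.02},{"linear":[0,0,0.02],"roll":0,"fingers":0.02},{"linear":[0.001,-0.01,0],"roll":0,"fingers":0.02},{"linear":[0.002,-0.02,0],"roll":0,"fingers":0.02},{"linear":[0.003,-0.03,0],"roll":0,"fingers":0.02},{"linear":[0.003,-0.035,0],"roll":0,"fingers":0.02},{"linear":[0.003,-0.035,0],"roll":0,"fingers":0.02},{"linear":[0.003,-0.035,0],"roll":0,"fingers":0.02},{"linear":[0.003,-0.035,0],"roll":0,"fingers":0.02},{"linear":[0.003,-0.035,0],"roll":0,"fingers":0.02},{"linear":[0.003,-0.035,0],"roll":0,"fingers":0.02},{"linear":[0.003,-0.035,0],"roll":0,"fingers":0.02},{"linear":[0.003,-0.035,0],"roll":0,"fingers":0.02},{"linear":[0.003,-0.035,0],"roll":0,"fingers":0.02},{"linear":[0.003,-0.03,0],"roll":0,"fingers":0.02},{"linear":[0.0025,-0.02,0],"roll":0,"fingers":0.02}]'
python3 -m pendant '[{"linear":[0,-0.01,0],"roll":0,"fingers":0.02},{"linear":[0,0,-0.01],"roll":0,"fingers":0.02},{"linear":[0,0,-0.015],"roll":0,"fingers":0.02},{"linear":[0,0,0],"roll":0,"fingers":0.02},{"linear":[0,0,0],"roll":0,"fingers":0.02},{"linear":[0,0,0],"roll":0,"fingers":0.02},{"linear":[0,0,0],"roll":0,"fingers":0.02},{"linear":[0,0,0],"roll":0,"fingers":0.02}]'
python3 - <<'E'
from h import *
import pickle
o_=st();f=grab_frame("side");pickle.dump(f,open("st3.pkl","wb"))
az=np.radians(253.7);x=np.array([np.cos(az),np.sin(az),0]);y=np.array([-x[1],x[0],0]);z=np.array([0,0,1.])
p=o_["ee_pos"];o=np.array([p[0],p[1],p[2]-.0928])
U,V=np.meshgrid(np.arange(-20,90,.25),np.arange(25,-25,-.25))
P=o+(U[...,None]*x+V[...,None]*z)/1000-y*.018
uv=proj(f,P.reshape(-1,3)).reshape(U.shape+(2,)).astype(np.float32)
k=cv2.remap(f["image"],uv[...,0],uv[...,1],cv2.INTER_CUBIC).max(2)<45
for Z in(2,5,8): r=k[np.argmin(abs(V[:,0]-Z))]; print(Z,U[0][r].max() if r.any() else None)
for X in(10,20,30,40,50,55):
    c=k[:,np.argmin(abs(U[0]-X))]; print("X",X,V[:,0][c].min() if c.any() else None)
E
```

```text
t: 24.6
ee_pos: [0.5493, -0.2259, 0.2287]
ee_rot: [-2.515, -1.879, 0.003]
ft_force: [-0.7, -0.1, -6.2]
grip_width: 0.0235
gripper_force: 23.7
t: 25.4
ee_pos: [0.5513, -0.2336, 0.2065]
ee_rot: [2.514, 1.883, 0.001]
ft_force: [-0.3, 0.5, -5.5]
grip_width: 0.0236
gripper_force: 23.7
t 25.4 pos [ 0.5513 -0.2336  0.2065] psi -16.34 zax [ 0.001 -0.001 -1.   ] q1,q6 [-25.3  -9. ] F [-0.3  0.5 -5.5] T [-0.12  0.02  0.04] w 0.0236 gf 23.7
2 65.25
5 66.25
8 65.0
X 10 0.5
X 20 1.0
X 30 0.5
X 40 0.5
X 50 0.75
X 55 0.0
```

```bash
python3 -m pendant '[{"linear":[0,0,-0.004],"roll":0,"fingers":0.02},{"linear":[0,0,-0.002],"roll":0,"fingers":0.02},{"linear":[0,0,-0.001],"roll":0,"fingers":0.02},{"linear":[0,0,-0.001],"roll":0,"fingers":0.02},{"linear":[0,0,0],"roll":0,"fingers":0.02},{"linear":[0,0,0],"roll":0,"fingers":0.02}]'
python3 -m pendant '[{"linear":[0,0,-0.001],"roll":0,"fingers":0.02},{"linear":[0,0,-0.001],"roll":0,"fingers":0.02},{"linear":[0,0,0],"roll":0,"fingers":0.02},{"linear":[0,0,0],"roll":0,"fingers":0.02}]'
python3 -c "from h import *;st()"
```

```text
t: 26.05
ee_pos: [0.5508, -0.2338, 0.1979]
ee_rot: [-2.515, -1.883, 0.0]
ft_force: [0.6, 0.8, -4.4]
grip_width: 0.0234
gripper_force: 23.9
t: 26.45
ee_pos: [0.551, -0.2339, 0.1978]
ee_rot: [2.514, 1.882, 0.0]
ft_force: [-4.4, 0.4, 5.5]
grip_width: 0.0234
gripper_force: 25.3
t 26.45 pos [ 0.551  -0.2339  0.1978] psi -16.36 zax [ 0.001 -0.001 -1.   ] q1,q6 [-25.4  -9. ] F [-4.4  0.4  5.5] T [0.33 1.1  0.06] w 0.0234 gf 25.3
```

```bash
python3 -m pendant '[{"linear":[0.0003,0.001,-0.0003],"roll":0,"fingers":0.02},{"linear":[0.0006,0.0019,-0.0001],"roll":0,"fingers":0.02},{"linear":[0.0006,0.0019,-0.0001],"roll":0,"fingers":0.02},{"linear":[0.0006,0.0019,-0.0001],"roll":0,"fingers":0.02},{"linear":[0.0006,0.0019,-0.0001],"roll":0,"fingers":0.02},{"linear":[0.0006,0.0019,-0.0002],"roll":0,"fingers":0.02},{"linear":[0,0,0],"roll":0,"fingers":0.02},{"linear":[0,0,0],"roll":0,"fingers":0.02}]'
python3 look.py r2 0.1
```

```text
t: 27.25
ee_pos: [0.5546, -0.2242, 0.1974]
ee_rot: [2.512, 1.881, -0.0]
ft_force: [-4.8, -0.9, 7.3]
grip_width: 0.0239
gripper_force: 26.1
t 27.25 pos [ 0.5546 -0.2242  0.1974] psi -16.35 zax [ 0.002 -0.002 -1.   ] q1,q6 [-24.3  -8. ] F [-4.8 -0.9  7.3] T [-0.19  1.08  0.  ] w 0.0239 gf 26.1
marker u,v 12.32 41.02
16 dark u 0.5 54 red u None
20 dark u 0.25 53 red u None
24 dark u -0.12 49 red u None
28 dark u 0.5 31 red u None
31 dark u 0.62 35 red u None
34 dark u -23.12 43 red u 9.62
37 dark u -22.12 42 red u 9.75
rail bottom slope el 0.102 z0 -0.21
```

It now rolls without sliding: elevation 0.10 and the needle where it was predicted. The red marker seems to stand proud of the dial, so I work out its depth parallax from the two level viewpoints (bench and support) to get its true angle.

```bash
cat > par.py <<'E'
from h import *
import pickle
def meas(f,G,azd,el=0):
    az=np.radians(azd);x=np.array([np.cos(az),np.sin(az),0]);y=np.array([-x[1],x[0],0]);z=np.array([0,0,1.])
    n=np.arange(-50,50.01,.25);U,V=np.meshgrid(n,n[::-1]); P=G+(U[...,None]*x+V[...,None]*z)/1000
    uv=proj(f,P.reshape(-1,3)).reshape(U.shape+(2,)).astype(np.float32)
    im=cv2.remap(f["image"],uv[...,0],uv[...,1],cv2.INTER_LINEAR).astype(float)
    w=np.clip(im[...,0]-np.maximum(im[...,1],im[...,2])-20,0,None); w[(abs(U)>30)|(V<20)]=0
    mu,mv=(w*U).sum()/w.sum(),(w*V).sum()/w.sum()
    g=im.max(2); us,vs=[],[]
    for v in np.arange(14,30,.5):
        r=g[np.argmin(abs(V[:,0]-v))]; k=(abs(U[0]-0)<10); b=np.median(r[k]); q=np.clip(b-15-r,0,None)*k
        c=U[0][q.argmax()]; q=q*(abs(U[0]-c)<5); us.append((q*U[0]).sum()/q.sum()); vs.append(v)
    p=np.polyfit(vs,us,1)
    # dial extents: white/grey area threshold along central row/col
    h=V[:,0]; col=g[:,np.argmin(abs(n-np.mean(us)-6))]; 
    cam=np.array(f["position"])-G; cx,cy,cz=cam@x,-(cam@y),cam[2]
    print("marker %.2f %.2f"%(mu,mv),"needle u(22)=%.2f slope %.3f"%(np.polyval(p,22),p[0]),"med %.2f"%np.median(us),"parallax u,v per mm %.2f %.2f"%(-cx/cy,-cz/cy))
    return mu,mv,np.median(us)
def G(o,azd,el):
    az=np.radians(azd);x0=np.array([np.cos(az),np.sin(az),0]);y=np.array([-x0[1],x0[0],0]);z0=np.array([0,0,1.])
    x=x0*np.cos(el)+z0*np.sin(el);z=-x0*np.sin(el)+z0*np.cos(el)
    return np.array(o)-.060*x+.060*z-.037*y
if __name__=="__main__":
    meas(pickle.load(open("st1.pkl","rb"))[0],G((.5177,.2137,0),247.4,0),247.4)
    meas(pickle.load(open("st2.pkl","rb"))[0],G((.5526,-.2331,.1165),253.7,0),253.7)
    meas(pickle.load(open("st3.pkl","rb")),G((.5519,-.2317,.1137),253.7,0),253.7)
    C=np.array([.5515,-.2322,.081]);e=.102;x0=np.array([np.cos(np.radians(253.7)),np.sin(np.radians(253.7)),0])
    o=C+x0*(-.024*np.sin(e)+.024*e*np.cos(e))+np.array([0,0,.024*np.cos(e)+.024*e*np.sin(e)])
    meas(pickle.load(open("r2.pkl","rb")),G(o,253.7,e),253.7)
E
python3 par.py
```

```text
marker 17.93 41.22 needle u(22)=3.44 slope 0.004 med 3.41 parallax u,v per mm 0.29 -0.83
marker 18.71 37.81 needle u(22)=3.24 slope 0.006 med 3.22 parallax u,v per mm 0.81 -0.59
marker 18.57 37.95 needle u(22)=3.06 slope -0.018 med 3.09 parallax u,v per mm 0.81 -0.59
marker 14.91 41.51 needle u(22)=2.89 slope -0.005 med 2.90 parallax u,v per mm 0.81 -0.61
```

```bash
python3 -m pendant '[{"linear":[0.0006,0.002,-0.0002],"roll":0,"fingers":0.02},{"linear":[0.0006,0.002,-0.0002],"roll":0,"fingers":0.02},{"linear":[0.0006,0.002,-0.0002],"roll":0,"fingers":0.02},{"linear":[0.0006,0.002,-0.0002],"roll":0,"fingers":0.02},{"linear":[0.0006,0.002,-0.0002],"roll":0,"fingers":0.02},{"linear":[0.0006,0.002,-0.0003],"roll":0,"fingers":0.02},{"linear":[0.0006,0.002,-0.0004],"roll":0,"fingers":0.02},{"linear":[0.0006,0.002,-0.0004],"roll":0,"fingers":0.02},{"linear":[0.0006,0.002,-0.0004],"roll":0,"fingers":0.02},{"linear":[0,0,0],"roll":0,"fingers":0.02},{"linear":[0,0,0],"roll":0,"fingers":0.02},{"linear":[0,0,0],"roll":0,"fingers":0.02},{"linear":[0,0,0],"roll":0,"fingers":0.02},{"linear":[0,0,0],"roll":0,"fingers":0.02},{"linear":[0,0,0],"roll":0,"fingers":0.02}]'
python3 look.py r3 0.28
cat > m.py <<'E'
from par import *
import sys
f=pickle.load(open(sys.argv[1]+".pkl","rb"));e=float(sys.argv[2])
C=np.array([.5515,-.2322,.081]);x0=np.array([np.cos(np.radians(253.7)),np.sin(np.radians(253.7)),0])
o=C+x0*(-.024*np.sin(e)+.024*e*np.cos(e))+np.array([0,0,.024*np.cos(e)+.024*e*np.sin(e)])
a,b,c=meas(f,G(o,253.7,e),253.7,e); d=a-c-1.5; print("delta",a-c,"remaining rad",np.arcsin(d/43.6))
E
python3 m.py r3 0.28
```

```text
t: 28.8
ee_pos: [0.5601, -0.2059, 0.1947]
ee_rot: [2.513, 1.881, 0.001]
ft_force: [-3.4, 0.7, 5.8]
grip_width: 0.0237
gripper_force: 26.8
t 28.8 pos [ 0.5601 -0.2059  0.1947] psi -16.36 zax [ 0.002 -0.002 -1.   ] q1,q6 [-22.5  -6.2] F [-3.4  0.7  5.8] T [-0.09  0.95 -0.01] w 0.0237 gf 26.8
marker u,v 5.96 43.2
16 dark u 0.38 71 red u None
20 dark u 1.0 61 red u None
24 dark u 1.0 59 red u None
28 dark u 1.12 34 red u None
31 dark u 0.62 24 red u None
34 dark u 0.38 38 red u None
37 dark u -22.88 40 red u None
rail bottom slope el 0.261 z0 0.2
marker 8.27 44.77 needle u(22)=3.27 slope 0.058 med 3.34 parallax u,v per mm 0.80 -0.62
delta 4.926824417932565 remaining rad 0.07867803777192618
```

```bash
python3 -m pendant '[{"linear":[0.0006,0.002,-0.0004],"roll":0,"fingers":0.02},{"linear":[0.0006,0.002,-0.0004],"roll":0,"fingers":0.02},{"linear":[0.0005,0.0018,-0.0005],"roll":0,"fingers":0.02},{"linear":[0,0,0],"roll":0,"fingers":0.02},{"linear":[0,0,0],"roll":0,"fingers":0.02},{"linear":[0,0,0],"roll":0,"fingers":0.02},{"linear":[0,0,0],"roll":0,"fingers":0.02},{"linear":[0,0,0],"roll":0,"fingers":0.02},{"linear":[0,0,0],"roll":0,"fingers":0.02},{"linear":[0,0,0],"roll":0,"fingers":0.02}]'
python3 look.py r4 0.325|sed -n '1,2p;10,20p'; python3 m.py r4 0.325
python3 - <<'E'
from h import *
import pickle
r=pickle.load(open("r4.pkl","rb"));t=grab_frame("top");pickle.dump(t,open("t4.pkl","rb"))
f2=pickle.load(open("st3.pkl","rb"))
a=cv2.resize(r["image"][150:250,310:410,::-1],(600,600),interpolation=cv2.INTER_CUBIC)
cv2.imwrite("pics/r4.png",a)
for b in((366,218,386,238),(345,232,400,262)):
    T=f2["image"][b[1]:b[3],b[0]:b[2]]; S=r["image"][b[1]-6:b[3]+6,b[0]-6:b[2]+6]
    T,S=[cv2.resize(q,None,fx=4,fy=4,interpolation=cv2.INTER_CUBIC) for q in(T,S)]
    _,v,_,l=cv2.minMaxLoc(cv2.matchTemplate(S,T,cv2.TM_CCOEFF_NORMED)); print("shift",np.array(l)/4-6,v)
i=t["image"].astype(int);k=(i[...,0]>i[...,1]+50)&(i[...,0]>i[...,2]+50);ys,xs=np.where(k);q=(xs>330)&(xs<420)&(ys>200)&(ys<280);print("top red",list(zip(xs[q].tolist(),ys[q].tolist()))[:20])
E
```

```text
t: 29.85
ee_pos: [0.5619, -0.2, 0.1933]
ee_rot: [2.513, 1.881, 0.001]
ft_force: [-3.4, 1.2, 4.7]
grip_width: 0.0234
gripper_force: 27.0
t 29.85 pos [ 0.5619 -0.2     0.1933] psi -16.36 zax [ 0.002 -0.001 -1.   ] q1,q6 [-22.   -5.6] F [-3.4  1.2  4.7] T [-0.09  0.86 -0.07] w 0.0234 gf 27.0
marker u,v 2.86 41.92
rail bottom slope el 0.347 z0 -0.74
marker 5.31 43.91 needle u(22)=2.60 slope 0.020 med 2.58 parallax u,v per mm 0.79 -0.62
delta 2.7263412156106153 remaining rad 0.028130802135368053Traceback (most recent call last):
  File "<stdin>", line 3, in <module>
FileNotFoundError: [Errno 2] No such file or directory: 't4.pkl'
```

No views left, so I go numeric. I measure the elevation directly from the mouth's near side edge (96 mm long), rectified in its own plane, and validate it on the level frame.

```bash
cat > el.py <<'E'
from par import *
import sys
AZ=np.radians(253.7);x0=np.array([np.cos(AZ),np.sin(AZ),0]);y0=np.array([-x0[1],x0[0],0]);z0=np.array([0,0,1.])
def org(e):
    C=np.array([.5515,-.2322,.081]); return C+x0*(-.024*np.sin(e)+.024*e*np.cos(e))+z0*(.024*np.cos(e)+.024*e*np.sin(e))
def edge(f,o,e,yo,axis,rng,at,half=7):
    """tilt of a horn edge relative to guess e. axis 'z': edge x=at, z in rng; axis 'x': edge z=at, x in rng"""
    x=x0*np.cos(e)+z0*np.sin(e);z=-x0*np.sin(e)+z0*np.cos(e)
    s=np.arange(rng[0],rng[1],1.);d=np.arange(-half,half+.01,.2);S,D=np.meshgrid(s,d,indexing="ij")
    P=o+((at+D)[...,None]*x+S[...,None]*z if axis=="z" else S[...,None]*x+(at+D)[...,None]*z)/1000+y0*yo/1000
    q=proj(f,P.reshape(-1,3)).reshape(S.shape+(2,)).astype(np.float32)
    I=cv2.GaussianBlur(cv2.remap(f["image"],q[...,0],q[...,1],cv2.INTER_LINEAR),(1,1),0).astype(float)
    I=cv2.blur(I,(9,5)); g=np.abs(np.gradient(I,axis=1)).sum(2); p=d[g.argmax(1)]; k=np.ones(len(s),bool)
    for _ in range(6):
        c=np.polyfit(s[k],p[k],1); r=abs(p-np.polyval(c,s)); k=r<max(.8,1.5*np.median(r[k]))
    t=np.arctan(c[0]); return (e-t if axis=="z" else e+t),np.polyval(c,np.mean(rng)),k.mean(),np.median(r)
if __name__=="__main__":
  for n,e,o in(("st3",0,np.array([.5519,-.2317,.1137])),("r2",.1,None),("r3",.27,None),("r4",.325,None)) if len(sys.argv)<2 else ((sys.argv[1],float(sys.argv[2]),None),):
    f=pickle.load(open(n+".pkl","rb")); o=org(e) if o is None else o
    for lab,a in(("mouth side",(-48,"z",(12,88),99.)),("rail bot",(-18,"x",(34,64),0.)),("mouth top",(-48,"z",(12,88),97.)),("handle bottom",(-12,"x",(8,44),121.))):
        print(n,lab,["%.3f"%v for v in edge(f,o,e,a[0],a[1],a[2],a[3])])
E
python3 el.py
```

```text
st3 mouth side ['0.010', '5.153', '0.539', '0.718']
st3 rail bot ['0.038', '-0.668', '0.700', '0.425']
st3 mouth top ['0.007', '5.766', '0.711', '0.305']
st3 handle bottom ['-0.216', '-1.143', '0.500', '1.115']
r2 mouth side ['0.103', '5.804', '0.789', '0.194']
r2 rail bot ['0.122', '-1.438', '0.900', '0.267']
r2 mouth top ['0.100', '5.978', '0.579', '0.034']
r2 handle bottom ['0.399', '1.282', '0.250', '2.913']
r3 mouth side ['0.276', '4.886', '0.632', '0.401']
r3 rail bot ['0.296', '-1.999', '0.833', '0.332']
r3 mouth top ['0.272', '5.983', '0.658', '0.041']
r3 handle bottom ['0.042', '0.895', '0.278', '1.667']
r4 mouth side ['0.303', '4.755', '0.671', '0.299']
r4 rail bot ['0.344', '-2.509', '0.767', '0.414']
r4 mouth top ['0.326', '5.908', '0.711', '0.101']
r4 handle bottom ['0.475', '-3.932', '0.278', '2.053']
```

```bash
sed -i 's/("mouth side",(-48,"z",(12,88),99.))/("mouth side",(-48,"z",(12,88),103.))/; s/("mouth top",(-48,"z",(12,88),97.))/("mouth top",(-48,"z",(8,80),102.))/' el.py; python3 el.py | grep mouth
python3 - <<'E'
import numpy as np
from scipy.optimize import least_squares
e=np.array([0,.003,.003,.099,.273,.325]);D=np.array([14.52,15.49,15.48,12.01,4.93,2.73]);k=np.array([.29,.81,.81,.81,.8,.79])
for lo in(.33,.4):
    r=least_squares(lambda p:p[0]*np.sin(p[1]-e)+k*p[2]-D,[42,.3,2],bounds=([38,.17,-3],[48,lo,8])); print(r.x.round(3),r.fun.round(2))
for R in(39,41,43,45):
    r=least_squares(lambda p:R*np.sin(p[0]-e)+k*p[1]-D,[.3,2]); print(R,r.x.round(3),r.fun.round(2))
E
```

```text
st3 mouth side ['0.055', '0.478', '0.329', '1.345']
st3 mouth top ['0.024', '2.695', '0.458', '1.201']
r2 mouth side ['0.099', '2.282', '0.763', '0.487']
r2 mouth top ['0.099', '3.322', '0.819', '0.483']
r3 mouth side ['0.286', '1.011', '0.645', '0.478']
r3 mouth top ['0.272', '1.908', '0.625', '0.363']
r4 mouth side ['0.299', '0.798', '0.592', '0.504']
r4 mouth top ['0.299', '1.624', '0.667', '0.298']
[41.066  0.33   3.09 ] [-0.32  0.2   0.21 -0.1  -0.12 -0.08]
[40.334  0.351  2.186] [ 0.    0.05  0.06 -0.16 -0.02  0.07]
39 [0.364 1.928] [-0.06 -0.14 -0.13 -0.22  0.18  0.33]
41 [0.345 2.319] [ 0.03  0.15  0.16 -0.14 -0.12 -0.07]
43 [0.327 2.735] [ 0.1   0.43  0.44 -0.06 -0.4  -0.47]
45 [0.311 3.172] [ 0.16  0.71  0.72  0.02 -0.69 -0.86]
```

```bash
python3 -m pendant '[{"linear":[0.0003,0.001,-0.0003],"roll":0,"fingers":0.02},{"linear":[0,0,0],"roll":0,"fingers":0.02},{"linear":[0,0,0],"roll":0,"fingers":0.02},{"linear":[0,0,0],"roll":0,"fingers":0.02},{"linear":[0,0,0],"roll":0,"fingers":0.02},{"linear":[0,0,0],"roll":0,"fingers":0.02},{"linear":[0,0,0],"roll":0,"fingers":0.02},{"linear":[0,0,0],"roll":0,"fingers":0.02},{"linear":[0,0,0],"roll":0,"fingers":0.02},{"linear":[0,0,0],"roll":0,"fingers":0.02}]'
python3 look.py r5 0.325|tail -1; python3 m.py r5 0.325; python3 el.py r5 0.325|grep mouth
python3 - <<'E'
from h import *
import pickle
r=pickle.load(open("r5.pkl","rb"));f2=pickle.load(open("st3.pkl","rb"))
for b in((366,218,386,238),(345,232,400,262)):
    T=f2["image"][b[1]:b[3],b[0]:b[2]]; S=r["image"][b[1]-6:b[3]+6,b[0]-6:b[2]+6]
    T,S=[cv2.resize(q,None,fx=4,fy=4,interpolation=cv2.INTER_CUBIC) for q in(T,S)]
    _,v,_,l=cv2.minMaxLoc(cv2.matchTemplate(S,T,cv2.TM_CCOEFF_NORMED)); print("shift",np.array(l)/4-6,v)
E
```

```text
t: 30.95
ee_pos: [0.5622, -0.1991, 0.1931]
ee_rot: [2.513, 1.881, 0.001]
ft_force: [-3.6, 0.8, 6.0]
grip_width: 0.0236
gripper_force: 27.1
rail bottom slope el 0.371 z0 -1.21
marker 4.64 44.15 needle u(22)=2.16 slope -0.032 med 2.22 parallax u,v per mm 0.79 -0.62
delta 2.413707399657663 remaining rad 0.020958125986750537
r5 mouth side ['0.305', '0.141', '0.671', '0.361']
r5 mouth top ['0.308', '0.998', '0.736', '0.312']
shift [-6.    2.25] 0.8095847964286804
shift [0.   0.25] 0.8775343894958496
```

```bash
python3 -c "
from h import *
st(); print(robot.hand_in())"
```

```text
t 31.0 pos [ 0.5622 -0.1991  0.1931] psi -16.36 zax [ 0.002 -0.002 -1.   ] q1,q6 [-21.9  -5.5] F [-3.9  0.5  5.4] T [-0.15  0.93 -0.07] w 0.0236 gf 27.1
the job is handed in; nothing more can be done
None
```

Handed in at 31 s, holding the horn on the pine crown at about 0.32 rad nose-up, needle on the marker to within an estimated 0.02 rad; the first rock slid, so I reset the horn on the bench and placed it again, and one of the two final support-shift checks was inconclusive (the other read about zero).

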